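Set up a casting flask on the investment vibrator

TASK

Set up the casting flask for pouring, on the middle of the vibrator's rubber mat, in this order: first the rubber sprue base, then the wax tree upright with its stem fully down in the base's socket, then the steel flask that is tall enough to cover the tree, lowered over it until it sits fully home on the base, and last the rubber overflow collar pressed home, skirt down, over the flask's top. Set each thing down rather than dropping it, do not knock the wax hard with the flask or tip the tree over, and leave the flask that is too short and the jar where they stand.

Things in the scene. Friction and masses are not known exactly. Their poses are not given: they have to be found in the camera images.
- pad (a point): Middle of the flat mid-grey rubber mat (136 x 116 mm) on top of the grey investment vibrator, a fixed machine 150 x 130 mm and 70 mm high with a black knob and a rocker switch on its -x face. The point lies on the mat's upper face; z up, x and y along the machine's 150 and 130 mm sides. The vibrator does not run and nothing on it needs operating.
- sprue_base: Black rubber sprue base, loose, 70 g, lying flat: round flange 64 mm across, 14 mm high (grip it here), with a tapered plug 16 mm high on it (47 mm across at its foot, 38 at its top). Socket in the plug's middle: 12 mm across, its top 4 mm widening to 20, 16 mm deep (floor 14 mm above the underside). Origin: centre of the underside; z up.
- wax_tree: Dark blue wax tree, loose, 20 g, upright in the wooden stand: round stem 10 mm across, 84 mm long, with six small hoop models around it, reaching 21 mm from the axis, 23 to 51 mm above the stem's foot; the stem is bare above, to be gripped there. Origin: centre of the stem's foot; z along the stem, up.
- tree_stand: Pale wooden block 60 x 60 x 22 mm, fixed, with a socket 12 mm across and 16 mm deep in its middle, in which the wax tree stands at the start (the tree's foot 6 mm above the table). Origin: centre of the underside; z up.
- tall_flask: The taller steel casting flask, loose, about 340 g: a plain tube open at both ends, 57 mm outside, 51 mm bore, 90 mm high, standing upright. Origin: centre of its lower end; z up. It goes over the base's plug and sits on the flange (14 mm above the base's underside); the tree then ends 6 mm below its top.
- short_flask: The shorter steel casting flask, loose, a tube like the tall one (57 mm outside, 51 mm bore) but only 60 mm high, too short for this tree: leave it alone. Origin: centre of its lower end; z up.
- collar: Black rubber overflow collar, loose, 50 g, standing skirt down: ring 66 mm outside, 32 mm high. Its lowest 10 mm is a skirt of 61 mm bore (63.6 at the lip) that goes around the flask's top; above, a shoulder of 51 mm bore rests on the flask's rim. Origin: centre of the skirt's lower edge; z up; home, it is 10 mm below the flask's upper end.
- jar: Small brown glass jar with a black cap, closed, loose, 52 mm across and 75 mm high; a bystander. Origin: centre of the underside; z up.
Things that resemble listed ones, but are neither listed nor needed, are in the scene too. What is shaped like the tall_flask but pink is not meant.

How it is judged:
By the outcome, as a careful person would: the job done as asked, in the order asked, and still so for the second after the job is handed in, with the robot touching nothing.
It also fails if it takes over 120 s, if anything falls off the work surface, if the arm or the gripper's body presses on something with over 40 N, if the wrist force passes 120 N, or if a joint passes its speed limit or range.

ROBOT

A 7-joint arm with a two-finger parallel gripper is mounted at the origin on the work surface. World frame = base frame: x ahead of the robot, y to its left, z up, the work surface at z = 0. Lengths are in m, angles in rad, forces in N, time in s.
With the tool pointing down it reaches from about 0.425 to 0.875 m from the base axis. Payload 4.7 kg.
Tool frame: the origin (TCP) lies at the very end of the fingers, on their centre line; the grasp point (between the pads) lies behind it (ctrl.tcp_to_grasp is the z of the grasp point in the tool frame, in m); z points along the fingers, y is the line along which they close (so a half turn about z gives the same grasp; the last joint's range is limited). The gripper opens to 87 mm and grips with 3 to 60 N. Pads are 19 mm wide; open, the fingers measure 117 mm over their backs; the gripper's body (75 mm by 190 mm) begins 51 mm behind the grasp point.
Start: joints at [1.23, 0.321, -0.07, 1.45, 0.023, 1.371, -0.057], TCP at [0.226, -0.61, 0.185] pointing down, gripper open.
Joint ranges: [-2.86, 2.86], [-0.3, 2.09], [-1.38, 1.24], [0.06, 2.45], [-1.56, 4.7], [0.09, 2.05], [-2.69, 2.69]. Speed limits (rad/s): [2.57, 2.57, 3.14, 3.14, 3.14, 3.14, 3.14].

INTERFACE

Orientations are given as a rotation vector (axis times angle).
In Python, from bench import ctrl gives the robot as it stands.
- The arm moves only by the tool step_arm, never from a script. Its argument "targets" is a list of rows, each a list of 7 numbers: the shift along the world's x, y, z in cm, then the turn, a rotation vector about the world's x, y, z in degrees, then the opening, from 0 (shut) to 1 (fully open). A call has exactly 5 rows; each row shifts and turns the commanded pose from where the row before left it; what a row does not reach is not made up. A row lasts 1/12 s, in which the tool goes at most 41.7 mm and 7.16 degrees, less where a joint would pass 70% of its speed; a pose out of reach is approached as far as the arm can. A call with a gripper value outside its range is refused whole. The fingers move at their own pace and stop on an object; "force" is the grip in N (left out, the last holds). Time passes only in rows, so rows that do not move let the fingers close, or fill a call up. It gives the time, the measured TCP pose, the force, the opening and the grip force at its end, in the units of the state.
- ctrl.get_state(): the state, without advancing time (a new reading comes with each control period).
- ctrl.get_image(name): name is "side" or "top"; returns (picture, depth): 400x640x3 uint8, red, green, blue; 400x640 float32, m along the optical axis (not along the pixel's ray), 0 where there is no reading.
- ctrl.camera_params(name): a dict with "intrinsics" (3x3 intrinsics, pixels), "distortion" ([k1, k2, p1, p2, k3] as OpenCV has them; the pictures are not rectified), "rvec" (rotation vector, rad) and "tvec" (3), from world to camera coordinates, as OpenCV has them. Camera axes: x right, y down, z forward; pixel columns grow to the right and rows downward; lengths in m; the calibration is good to about 2 mm. A picture is of the moment at which its call begins. camera_params takes no time and is no camera call.
- ctrl.close_job(): hands the job in; it is judged then, once.
The state is a dict: "time": time; "joint_positions": joint angles; "qd": joint speeds; "joint_torque": joint torques, N m; "position": TCP position; "tool_rot": TCP orientation; "ft_force": force on the tool from outside, world axes, zero at the start; "torque": the same for the moment, N m; "grip_width": opening from 0.0 (shut) to 1.0 (fully open); "grip_force": force on a finger pad.
Only numpy, scipy, OpenCV 4.12 (cv2) and the standard library are available. Lean on these libraries where they do the work, as an engineer would, in place of code of your own. Each camera call takes 0.05 s, during which the arm holds its last target. There are 200 camera calls.

## Working session

There is one attempt and no reset: what is moved stays moved. The work goes in short steps, Python scripts to look and compute and a tool call to move; the robot and the scene stay as the last step left them, time stands still between calls to the robot, and variables do not carry over. Pictures are saved under pics/ and viewed, at most 14 in all, crops included, and the job is handed in when it is done.

Besides the shell and the picture viewer there is one more tool, called after ">>>" as name(argument=value, ...), one argument or row to a line, values as JSON. step_arm: Moves the arm, as the interface text tells. Its arguments: {"type":"object","properties":{"targets":{"type":"array"},"force":{"type":"number"}},"required":["targets"]}

```bash
ls; mkdir -p pics; python3 - <<'E'
from bench import ctrl
import cv2,numpy as np
s=ctrl.get_state();print(s);print(ctrl.tcp_to_grasp)
for n in("top","side"):
    p,d=ctrl.get_image(n);cv2.imwrite(f"pics/{n}0.png",p[...,::-1]);np.savez(f"/tmp/{n}0.npz",p=p,d=d);print(ctrl.camera_params(n))
E
```

```text
pics
{'time': 0.0, 'joint_positions': array([ 1.23010551,  0.32181458, -0.0700649 ,  1.4516979 ,  0.02258067,
        1.37081024, -0.05688914]), 'qd': array([ 1.26602496e-03,  5.63365090e-04,  2.66713750e-05, -7.96224691e-04,
        7.06592623e-04,  1.58811840e-03, -1.83336095e-03]), 'joint_torque': array([ 3.27777025e-04, -4.91289353e+01, -4.03906675e-01, -3.12527668e+01,
       -6.40024804e-02,  4.38906380e-02,  1.99510291e-04]), 'position': array([ 0.22552665, -0.60893408,  0.18345541]), 'tool_rot': array([-3.09041925e+00, -5.54080956e-01,  6.73773965e-04]), 'ft_force': array([0.62596912, 0.12737163, 0.03248028]), 'torque': array([-0.05715971, -0.03047273,  0.00944696]), 'grip_force': 0.0, 'grip_width': 1.0008025278575234}
-0.0187
{'intrinsics': array([[419.17968996,   0.        , 318.57823547],
       [  0.        , 419.17968996, 197.82469565],
       [  0.        ,   0.        ,   1.        ]]), 'distortion': array([-0.05532703,  0.        ,  0.        ,  0.        ,  0.        ]), 'rvec': array([ 2.16845352, -2.23358514,  0.04890894]), 'tvec': array([0.0113665 , 0.49960915, 1.03901531])}
{'intrinsics': array([[507.0937537 ,   0.        , 323.08500281],
       [  0.        , 507.0937537 , 200.57693528],
       [  0.        ,   0.        ,   1.        ]]), 'distortion': array([-0.04074105,  0.        ,  0.        ,  0.        ,  0.        ]), 'rvec': array([ 0.68744966, -2.54913379,  1.20724971]), 'tvec': array([0.44484291, 0.23725223, 0.85537726])}
```

View pics/top0.png

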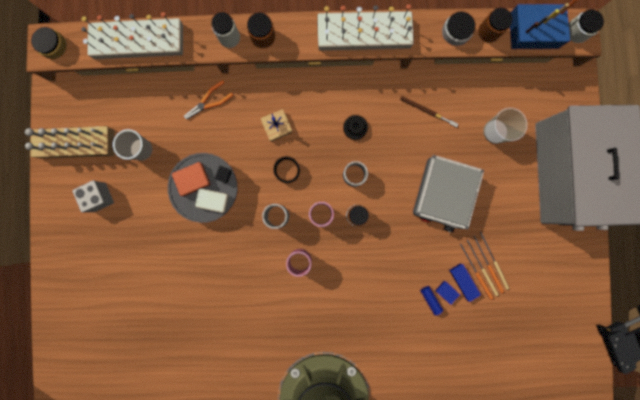

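View pics/side0.png

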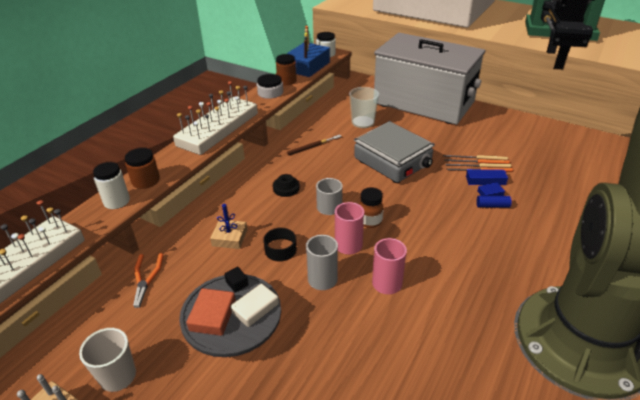

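The top view has image up as +x and left as +y. It shows the stand with the tree (276,125), sprue base (355,127), collar (287,169), grey flasks (356,173) and (275,215), pink decoys (321,214) and (298,263), jar (358,215) and vibrator (448,192). In the side view the flask at (322,262) is the taller grey one.

```bash
cat > h.py <<'E'
import numpy as np,cv2
from bench import ctrl
P={n:ctrl.camera_params(n) for n in("top","side")}
def ray(n,uv):
    c=P[n];R=cv2.Rodrigues(c["rvec"])[0]
    q=cv2.undistortPoints(np.float64(uv).reshape(-1,1,2),c["intrinsics"],c["distortion"])[:,0]
    return -R.T@c["tvec"],np.c_[q,np.ones(len(q))]@R
def plane(n,uv,z):
    o,d=ray(n,uv);return o+d*((z-o[2])/d[:,2])[:,None]
def cloud(n,d):
    v,u=np.mgrid[:400,:640];o,r=ray(n,np.c_[u.ravel(),v.ravel()])
    X=(o+r*d.reshape(-1,1)).reshape(400,640,3);X[d==0]=np.nan;return X
def proj(n,X):
    c=P[n];return cv2.projectPoints(np.float64(X).reshape(-1,1,3),c["rvec"],c["tvec"],c["intrinsics"],c["distortion"])[0][:,0]
E
python3 - <<'E'
from h import *
z=np.load("/tmp/top0.npz");X=cloud("top",z["d"])
H=X[...,2]
print("table",np.nanmedian(H[300:350,100:250]))
for nm,(u,v),r,z0 in [("stand",(276,125),22,.011),("base",(355,127),20,.007),("collar",(287,169),20,.02),("flaskA",(356,173),20,.03),("flaskB",(275,215),20,.03),("jar",(358,215),18,.03),("pad",(448,192),45,.05)]:
    m=np.zeros((400,640),np.uint8);m[v-r:v+r,u-r:u+r]=(H[v-r:v+r,u-r:u+r]>z0)
    k,l,st,c=cv2.connectedComponentsWithStats(m);i=np.argmax(st[1:,4])+1
    h=H[l==i];Q=X[l==i]
    top=np.percentile(h,90);t=Q[np.abs(Q[:,2]-top)<.006]
    print(nm,st[i],"pct",np.percentile(h,[5,50,90,99]).round(4),"med",t.mean(0).round(4),"mid",((t.min(0)+t.max(0))/2).round(4),"ext",np.ptp(t,axis=0).round(4), "rect",cv2.minAreaRect(np.float32(t[:,:2])))
p=z["p"][100:250,255:495,::-1];cv2.imwrite("pics/c1.png",cv2.resize(p,(800,500),interpolation=cv2.INTER_CUBIC))
s=np.load("/tmp/side0.npz")["p"][110:310,190:450,::-1];cv2.imwrite("pics/c2.png",cv2.resize(s,(780,600),interpolation=cv2.INTER_CUBIC))
E
```

```text
table 0.0006696394376590753
stand [260 110  32  31 574] pct [0.019  0.0232 0.0431 0.0912] med [0.6839 0.0969 0.0427] mid [0.6842 0.1002 0.0432] ext [0.0315 0.0345 0.0118] rect ((0.6811123490333557, 0.09672140330076218), (0.027407754212617874, 0.03413538634777069), 20.481027603149414)
base [343 115  25  25 484] pct [0.0124 0.0177 0.0315 0.0336] med [ 0.6759 -0.1003  0.0301] mid [ 0.6764 -0.1004  0.0301] ext [0.0379 0.0376 0.0088] rect ((0.676371693611145, -0.10041335225105286), (0.03738081082701683, 0.03793332725763321), 88.37958526611328)
collar [273 156  27  27 197] pct [0.0215 0.0309 0.0341 0.0362] med [0.5742 0.0757 0.0323] mid [0.5735 0.0746 0.0328] ext [0.0626 0.0643 0.0088] rect ((0.5735023021697998, 0.0746731385588646), (0.06435032933950424, 0.06227046251296997), 88.75189971923828)
flaskA [343 161  25  25 163] pct [0.0342 0.0595 0.0621 0.0636] med [ 0.5561 -0.0941  0.0606] mid [ 0.5556 -0.0933  0.0603] ext [0.0558 0.0554 0.0073] rect ((0.5552017688751221, -0.09286679327487946), (0.05418970063328743, 0.05568037927150726), 43.19910430908203)
flaskB [262 204  27  24 207] pct [0.0374 0.0828 0.0914 0.0932] med [0.4585 0.1004 0.0901] mid [0.4586 0.101  0.0899] ext [0.0536 0.056  0.0084] rect ((0.4585716128349304, 0.10111001133918762), (0.055986084043979645, 0.05325436592102051), 88.25572204589844)
jar [346 204  23  22 373] pct [0.0432 0.0753 0.0777 0.0798] med [ 0.4549 -0.0957  0.0759] mid [ 0.4551 -0.0957  0.0766] ext [0.0449 0.0453 0.0094] rect ((0.4550561308860779, -0.09573888778686523), (0.043448805809020996, 0.043354809284210205), 42.65073013305664)
pad [ 416  156   69   73 3333] pct [0.0632 0.0705 0.0731 0.0751] med [ 0.502  -0.3168  0.071 ] mid [ 0.5033 -0.3178  0.0717] ext [0.1718 0.1655 0.0091] rect ((0.5019378066062927, -0.3172367811203003), (0.12798097729682922, 0.1453256458044052), 71.63893127441406)
```

View pics/c1.png

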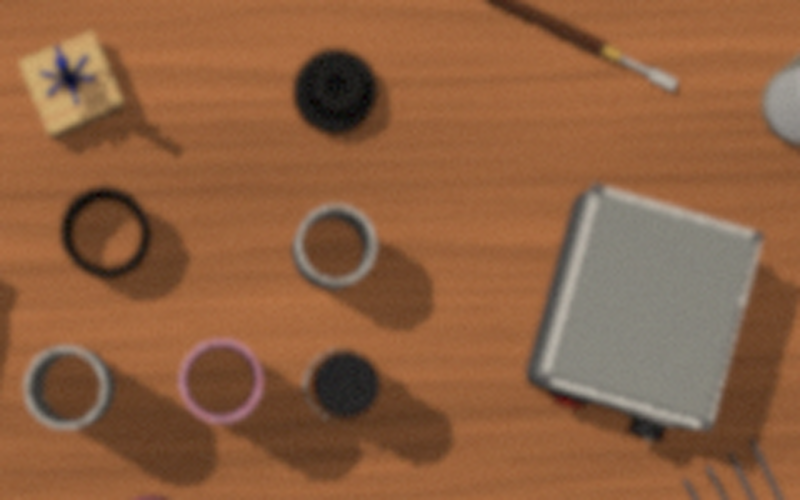

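View pics/c2.png

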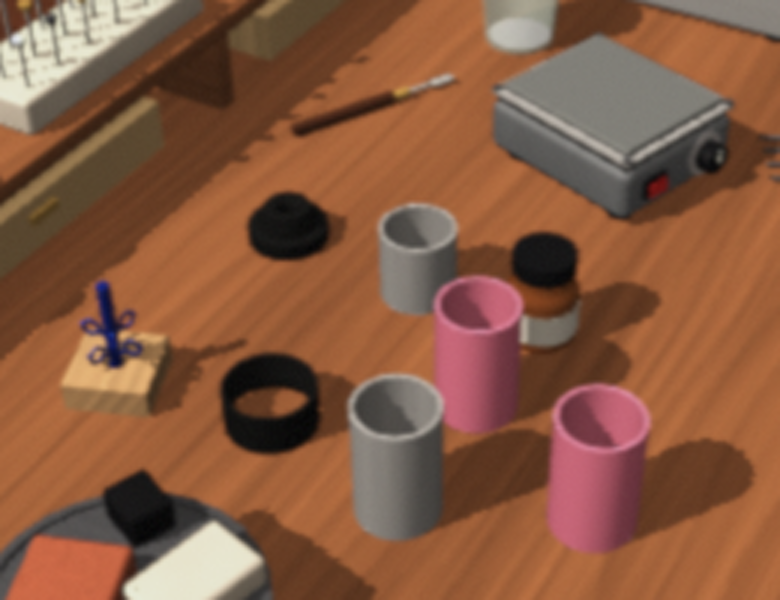

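Grey flask B at (0.458,0.101) measures 90 mm high, so it is the tall one. Flask A measures 60 mm. The base, collar and jar heights also match the list. Next I'll refine the mat and tree positions.

```bash
python3 - <<'E'
from h import *
z=np.load("/tmp/top0.npz");p=z["p"];X=cloud("top",z["d"]);H=X[...,2]
# mat: flat grey inside the top
roi=np.zeros((400,640),bool);roi[150:235,405:490]=1
print("profile",[tuple(p[192,u]) for u in range(408,488,4)])
ref=np.median(p[185:200,440:455].reshape(-1,3),0)
m=(roi&(np.abs(p.astype(float)-ref).max(2)<14)).astype(np.uint8)
k,l,st,c=cv2.connectedComponentsWithStats(m);i=np.argmax(st[1:,4])+1
c=max(cv2.findContours((l==i).astype(np.uint8),0,2)[0],key=cv2.contourArea)
print("mat z",np.nanmedian(H[l==i]))
print("mat",cv2.minAreaRect(np.float32(plane("top",c[:,0],.07)[:,:2])))
m2=(roi&(H>.058)&(p.min(2)>90)).astype(np.uint8)
# tree: blue
for n in("top","side"):
    q=np.load(f"/tmp/{n}0.npz");p=q["p"].astype(int)
    b=(p[...,2]>p[...,0]+25)&(p[...,2]>p[...,1]+25)
    w=np.zeros_like(b);
    if n=="top": w[105:145,255:300]=1
    else: w[195:250,205:250]=1
    v,u=np.nonzero(b&w);print(n,len(u),u.min(),u.max(),v.min(),v.max(),u.mean(),v.mean())
    Y=cloud(n,q["d"])[b&w]; 
    s=Y[(Y[:,2]>.07)&(Y[:,2]<.1)];print("stem",len(s),s.mean(0),s.std(0))
    Q=Y[(Y[:,2]>.026)&(Y[:,2]<.06)];print("hoops",len(Q),Q.mean(0),(Q.min(0)+Q.max(0))/2)
# stand top rect
p=z["p"].astype(int);roi=np.zeros((400,640),bool);roi[105:145,255:300]=1
m=(roi&(np.abs(H-.022)<.006)).astype(np.uint8);c=max(cv2.findContours(m,0,2)[0],key=cv2.contourArea)
print("stand",cv2.minAreaRect(np.float32(plane("top",c[:,0],.022)[:,:2])))
print(proj("top",[[.684,.097,.022],[.684,.097,.09]]))
a=ctrl.get_state();print(a["position"],a["tool_rot"])
t=np.load("/tmp/top0.npz")["p"][105:145,255:300,::-1];s=np.load("/tmp/side0.npz")["p"][195:255,200:260,::-1]
cv2.imwrite("pics/c3.png",np.hstack([cv2.resize(x,(400,400),interpolation=cv2.INTER_CUBIC) for x in(t,s)]))
E
```

```text
profile [(np.uint8(162), np.uint8(101), np.uint8(59)), (np.uint8(163), np.uint8(104), np.uint8(65)), (np.uint8(155), np.uint8(100), np.uint8(59)), (np.uint8(88), np.uint8(84), np.uint8(81)), (np.uint8(175), np.uint8(169), np.uint8(159)), (np.uint8(135), np.uint8(132), np.uint8(123)), (np.uint8(136), np.uint8(135), np.uint8(126)), (np.uint8(132), np.uint8(129), np.uint8(122)), (np.uint8(134), np.uint8(131), np.uint8(123)), (np.uint8(134), np.uint8(133), np.uint8(123)), (np.uint8(136), np.uint8(135), np.uint8(124)), (np.uint8(132), np.uint8(131), np.uint8(121)), (np.uint8(134), np.uint8(132), np.uint8(122)), (np.uint8(135), np.uint8(132), np.uint8(123)), (np.uint8(130), np.uint8(129), np.uint8(119)), (np.uint8(132), np.uint8(131), np.uint8(122)), (np.uint8(133), np.uint8(131), np.uint8(122)), (np.uint8(134), np.uint8(127), np.uint8(117)), (np.uint8(116), np.uint8(74), np.uint8(46)), (np.uint8(113), np.uint8(72), np.uint8(43))]
mat z 0.07093306397386479
mat ((0.5033279061317444, -0.31691867113113403), (0.12831296026706696, 0.14546231925487518), 73.07307434082031)
top 9 272 276 117 124 273.55555555555554 119.22222222222223
stem 8 [0.68481641 0.09728    0.08990039] [0.00215434 0.00141941 0.00255549]
hoops 1 [0.68338053 0.09599915 0.03845965] [0.68338053 0.09599915 0.03845965]
side 83 222 230 204 231 225.72289156626505 217.51807228915663
stem 28 [0.68446574 0.10206277 0.08346155] [0.00213494 0.00199889 0.00621097]
hoops 39 [0.68220188 0.10415782 0.04509871] [0.68263678 0.10574406 0.04313821]
stand ((0.6855427026748657, 0.09835425019264221), (0.05951836705207825, 0.06104588136076927), 21.677637100219727)
[[276.24942017 125.20008119]
 [273.37385878 118.9569691 ]]
[ 0.2255709  -0.60900183  0.18356494] [-3.09061563e+00 -5.54109459e-01  5.91186453e-04]
```

View pics/c3.png

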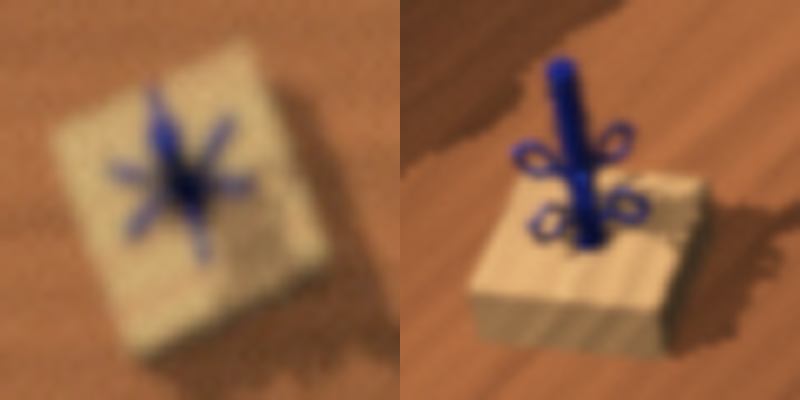

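The tree is at about (0.684, 0.098), upright in the stand. The mat mask came out 145 x 128 mm, which is the whole machine top, so I'll separate the mat from its rim.

```bash
python3 - <<'E'
from h import *
for n,roi in(("top",np.s_[145:240,400:495]),("side",np.s_[115:190,345:445])):
    q=np.load(f"/tmp/{n}0.npz");p=q["p"];H=cloud(n,q["d"])[...,2]
    w=np.zeros((400,640),bool);w[roi]=1
    g=p.astype(int);grey=(g[...,0]-g[...,2]<25)
    ref=np.median(g[185:200,440:455].reshape(-1,3),0) if n=="top" else np.median(g[142:152,390:400].reshape(-1,3),0)
    for nm,m in(("mat",w&(np.abs(g-ref).max(2)<9)),("machine",w&grey&(H>.064))):
        m=cv2.morphologyEx(m.astype(np.uint8),cv2.MORPH_CLOSE,np.ones((3,3)));m=cv2.morphologyEx(m,cv2.MORPH_OPEN,np.ones((7,7)))
        c=max(cv2.findContours(m,0,2)[0],key=cv2.contourArea)
        r=cv2.minAreaRect(np.float32(plane(n,c[:,0],.07)[:,:2]));print(n,ref,nm,np.round(r[0],4),np.round(r[1],4),r[2])
    # intensity along mat axes at z=.07
    a=np.deg2rad(-17.5);ex=np.array([np.cos(a),np.sin(a),0]);ey=np.array([-ex[1],ex[0],0]);c0=np.array([.503,-.317,.07])
    for e,L in((ex,75),(ey,65)):
        t=np.arange(-L-8,L+9,2)
        t=t[(abs(t)>L-20)];I=[]
        for s in t:
            uv=proj(n,c0+e*s/1000+np.array([[k/1000]*1 for k in(-20,0,20)])*(ey if e is ex else ex)).astype(np.float32)
            I.append(cv2.remap(p.mean(2).astype(np.float32),uv[:,:1],uv[:,1:],1).mean())
        print("x" if e is ex else "y",[(int(s),int(i)) for s,i in zip(t,I)])
E
```

```text
top [134. 132. 124.] mat [ 0.4984 -0.3178] [0.1178 0.1405] 73.41051483154297
top [134. 132. 124.] machine [ 0.5016 -0.3157] [0.1272 0.1443] 71.82743835449219
x [(-83, 57), (-81, 58), (-79, 67), (-77, 91), (-75, 122), (-73, 149), (-71, 155), (-69, 142), (-67, 129), (-65, 126), (-63, 128), (-61, 130), (-59, 131), (-57, 131), (57, 128), (59, 129), (61, 129), (63, 130), (65, 136), (67, 148), (69, 160), (71, 161), (73, 149), (75, 129), (77, 113), (79, 106), (81, 104), (83, 104)]
y [(-73, 71), (-71, 71), (-69, 73), (-67, 82), (-65, 99), (-63, 117), (-61, 128), (-59, 128), (-57, 128), (-55, 129), (-53, 129), (-51, 128), (-49, 127), (-47, 129), (47, 130), (49, 129), (51, 130), (53, 129), (55, 133), (57, 145), (59, 161), (61, 169), (63, 161), (65, 137), (67, 111), (69, 90), (71, 77), (73, 77)]
side [129. 127. 120.] mat [ 0.5056 -0.3081] [0.1232 0.1306] 72.58111572265625
side [129. 127. 120.] machine [ 0.5    -0.3076] [0.1252 0.1469] 72.89335632324219
x [(-83, 68), (-81, 89), (-79, 121), (-77, 146), (-75, 153), (-73, 137), (-71, 110), (-69, 92), (-67, 96), (-65, 109), (-63, 120), (-61, 124), (-59, 125), (-57, 125), (57, 125), (59, 125), (61, 126), (63, 126), (65, 126), (67, 123), (69, 114), (71, 103), (73, 94), (75, 88), (77, 85), (79, 84), (81, 83), (83, 85)]
y [(-73, 111), (-71, 111), (-69, 111), (-67, 111), (-65, 111), (-63, 110), (-61, 110), (-59, 110), (-57, 113), (-55, 117), (-53, 120), (-51, 123), (-49, 124), (-47, 124), (47, 125), (49, 125), (51, 125), (53, 126), (55, 128), (57, 128), (59, 126), (61, 128), (63, 140), (65, 157), (67, 169), (69, 169), (71, 158), (73, 134)]
```

>>> step_arm(
  targets=[
    [2.25, 2.55, 0, 0, 0, 0, 1],
    [2.25, 2.55, 0, 0, 0, 0, 1],
    [2.25, 2.55, 0, 0, 0, 0, 1],
    [2.25, 2.55, 0, 0, 0, 0, 1],
    [2.25, 2.55, 0, 0, 0, 0, 1],
  ],
  force=15,
)

```text
time: 0.52
position: [0.3389, -0.4804, 0.1841]
tool_rot: [-3.092, -0.554, 0.001]
ft_force: [0.9, -0.8, -0.3]
grip_width: 1.003
grip_force: 0.0
```

>>> step_arm(
  targets=[
    [2.25, 2.55, 0, 0, 0, 0, 1],
    [2.25, 2.55, 0, 0, 0, 0, 1],
    [2.25, 2.55, 0, 0, 0, 0, 1],
    [2.25, 2.55, 0, 0, 0, 0, 1],
    [2.25, 2.55, 0, 0, 0, 0, 1],
  ],
)

```text
time: 0.93
position: [0.4514, -0.353, 0.1843]
tool_rot: [-3.092, -0.554, 0.001]
ft_force: [0.6, -0.4, -0.0]
grip_width: 1.002
grip_force: 0.0
```

>>> step_arm(
  targets=[
    [2.25, 2.55, 0, 0, 0, 0, 1],
    [2.25, 2.55, 0, 0, 0, 0, 1],
    [2.25, 2.55, 0, 0, 0, 0, 1],
    [2.25, 2.55, 0, 0, 0, 0, 1],
    [2.25, 2.55, 0, 0, 0, 0, 1],
  ],
)

```text
time: 1.35
position: [0.5639, -0.2256, 0.1842]
tool_rot: [-3.092, -0.554, 0.001]
ft_force: [1.2, -0.4, -0.1]
grip_width: 0.998
grip_force: 0.0
```

>>> step_arm(
  targets=[
    [2.25, 2.55, 0, 0, 0, 0, 1],
    [2.25, 2.55, 0, 0, 0, 0, 1],
    [2.25, 2.55, 0, 0, 0, 0, 1],
    [2.25, 2.55, 0, 0, 0, 0, 1],
    [2.25, 2.55, 0, 0, 0, 0, 1],
  ],
)

```text
time: 1.77
position: [0.6764, -0.0984, 0.1839]
tool_rot: [-3.092, -0.554, 0.002]
ft_force: [0.4, -0.7, -0.7]
grip_width: 1.001
grip_force: 0.0
```

>>> step_arm(
  targets=[
    [0, 0, -3, 0, 0, 0, 1],
    [0, 0, -3, 0, 0, 0, 1],
    [0, 0, -3, 0, 0, 0, 1],
    [0, 0, 0, 0, 0, 0, 1],
    [0, 0, 0, 0, 0, 0, 1],
  ],
)

```text
time: 2.18
position: [0.674, -0.0996, 0.0925]
tool_rot: [-3.091, -0.554, 0.007]
ft_force: [1.0, -0.5, 0.5]
grip_width: 0.998
grip_force: 0.0
```

>>> step_arm(
  targets=[
    [0.1, 0, -2.5, 0, 0, 0, 1],
    [0.1, 0.1, -2.5, 0, 0, 0, 1],
    [0, 0, -2.0, 0, 0, 0, 1],
    [0, 0, -1.0, 0, 0, 0, 1],
    [0, 0, -0.4, 0, 0, 0, 1],
  ],
)

```text
time: 2.6
position: [0.6779, -0.0989, 0.0108]
tool_rot: [3.092, 0.554, -0.0]
ft_force: [-0.8, 0.7, 0.1]
grip_width: 1.001
grip_force: 0.0
```

>>> step_arm(
  targets=[
    [0, 0, -0.3, 0, 0, 0, 1],
    [0, 0, 0, 0, 0, 0, 1],
    [0, 0, 0, 0, 0, 0, 1],
    [0, 0, 0, 0, 0, 0, 1],
    [0, 0, 0, 0, 0, 0, 1],
  ],
)

```text
time: 3.02
position: [0.6786, -0.0986, 0.0088]
tool_rot: [3.092, 0.554, 0.003]
ft_force: [-0.9, -1.3, -0.6]
grip_width: 0.996
grip_force: 0.0
```

```bash
python3 - <<'E'
from h import *
s,d=ctrl.get_image("side");print(proj("side",[[.6762,-.0985,.01]]),ctrl.get_state()["position"])
cv2.imwrite("pics/s1.png",cv2.resize(s[100:250,220:380,::-1],(640,600),interpolation=cv2.INTER_CUBIC))
E
```

```text
[[285.66721723 185.47697388]] [ 0.67837226 -0.0986591   0.00851282]
```

View pics/s1.png

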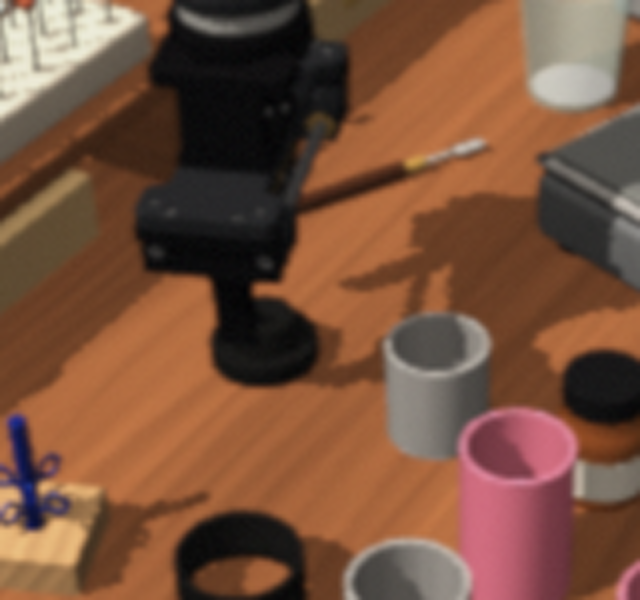

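Fingers straddle the base at crop (265,345), with the near finger at (235,320). I'll go 5 mm lower and close.

>>> step_arm(
  targets=[
    [-0.2, 0, -0.25, 0, 0, 0, 1],
    [0, 0, -0.25, 0, 0, 0, 1],
    [0, 0, 0, 0, 0, 0, 1],
    [0, 0, 0, 0, 0, 0, 0.6],
    [0, 0, 0, 0, 0, 0, 0.6],
  ],
)

```text
time: 3.48
position: [0.6757, -0.0985, 0.0024]
tool_rot: [-3.092, -0.554, 0.0]
ft_force: [-0.3, -0.9, -0.0]
grip_width: 0.917
grip_force: 0.0
```

>>> step_arm(
  targets=[
    [0, 0, 0, 0, 0, 0, 0.6],
    [0, 0, 0, 0, 0, 0, 0.6],
    [0, 0, 0, 0, 0, 0, 0.6],
    [0, 0, 0, 0, 0, 0, 0.6],
    [0, 0, 0, 0, 0, 0, 0.6],
  ],
)

```text
time: 3.9
position: [0.6758, -0.0985, 0.0026]
tool_rot: [3.092, 0.554, 0.0]
ft_force: [-0.1, 0.2, -0.4]
grip_width: 0.622
grip_force: 0.0
```

```bash
python3 - <<'E'
from h import *
s,d=ctrl.get_image("side");a=ctrl.get_state();print(a["grip_width"],a["grip_force"])
cv2.imwrite("pics/s2.png",cv2.resize(s[140:210,250:330,::-1],(640,560),interpolation=cv2.INTER_CUBIC))
E
```

```text
0.6145989254374926 0.0
```

View pics/s2.png

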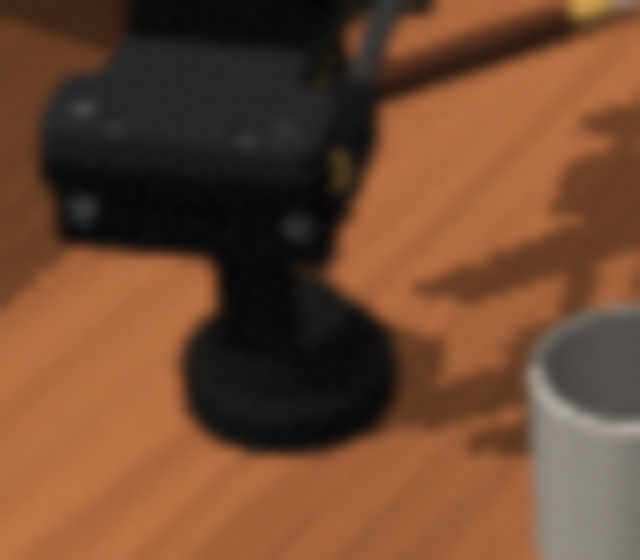

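```bash
python3 - <<'E'
from h import *
from scipy.spatial.transform import Rotation as Ro
a=ctrl.get_state();R=Ro.from_rotvec(a["tool_rot"]).as_matrix();T=a["position"];print(R.round(3),T)
for w in(-.027,0,.027):
    for h in(0,-.02,-.06): print(w,h,(proj("side",T+R@[0,w,h])).round(1), ((proj("side",T+R@[0,w,h])-[250,140])*8).round())
print(-cv2.Rodrigues(P["side"]["rvec"])[0].T@P["side"]["tvec"],-cv2.Rodrigues(P["top"]["rvec"])[0].T@P["top"]["tvec"])
s,d=ctrl.get_image("side");X=cloud("side",d)
for v in range(150,200,3): print(v,[tuple((X[v,u]*1000).round().tolist()) for u in(275,280,285,290,295)])
E
```

```text
[[ 0.938  0.347  0.   ]
 [ 0.347 -0.938 -0.   ]
 [ 0.     0.    -1.   ]] [ 0.67583508 -0.09855228  0.00262423]
-0.027 0 [[283.3 195.1]] [[266. 441.]]
-0.027 -0.02 [[282.7 188.2]] [[262. 386.]]
-0.027 -0.06 [[281.6 174. ]] [[253. 272.]]
0 0 [[286. 188.]] [[288. 384.]]
0 -0.02 [[285.5 181.2]] [[284. 330.]]
0 -0.06 [[284.4 167.1]] [[275. 217.]]
0.027 0 [[288.6 181.2]] [[309. 329.]]
0.027 -0.02 [[288.2 174.4]] [[305. 275.]]
0.027 -0.06 [[287.2 160.5]] [[297. 164.]]
[0.11354001 0.66391676 0.72949798] [ 4.55567939e-01 -3.47449206e-04  1.05912655e+00]
150 [(650.0, -35.0, 154.0), (640.0, -39.0, 155.0), (631.0, -45.0, 154.0), (640.0, -74.0, 135.0), (632.0, -81.0, 133.0)]
153 [(645.0, -28.0, 152.0), (635.0, -32.0, 153.0), (626.0, -36.0, 154.0), (618.0, -43.0, 152.0), (625.0, -71.0, 134.0)]
156 [(639.0, -20.0, 152.0), (629.0, -23.0, 153.0), (620.0, -27.0, 154.0), (611.0, -32.0, 154.0), (622.0, -65.0, 131.0)]
159 [(636.0, -15.0, 148.0), (625.0, -17.0, 151.0), (615.0, -20.0, 153.0), (609.0, -28.0, 149.0), (620.0, -63.0, 125.0)]
162 [(637.0, -14.0, 141.0), (629.0, -21.0, 139.0), (616.0, -21.0, 144
[... 742 characters left out ...]
.0, -123.0, 14.0)]
183 [(701.0, -91.0, 13.0), (667.0, -65.0, 43.0), (656.0, -69.0, 44.0), (660.0, -94.0, 26.0), (657.0, -109.0, 17.0)]
186 [(693.0, -79.0, 15.0), (677.0, -77.0, 23.0), (667.0, -83.0, 22.0), (658.0, -90.0, 21.0), (652.0, -102.0, 15.0)]
189 [(688.0, -72.0, 13.0), (677.0, -76.0, 15.0), (664.0, -79.0, 17.0), (655.0, -85.0, 17.0), (648.0, -95.0, 13.0)]
192 [(687.0, -70.0, 6.0), (673.0, -70.0, 12.0), (661.0, -73.0, 14.0), (655.0, -84.0, 9.0), (647.0, -93.0, 6.0)]
195 [(685.0, -66.0, 0.0), (675.0, -72.0, 0.0), (661.0, -72.0, 6.0), (652.0, -80.0, 4.0), (645.0, -90.0, 0.0)]
198 [(682.0, -61.0, -4.0), (668.0, -63.0, 1.0), (660.0, -71.0, -2.0), (648.0, -74.0, 1.0), (640.0, -82.0, -1.0)]
```

The depth picture shows the near finger ending at z≈0.04, while the state says the TCP is at 0.003. So they disagree by about 40 mm, and the fingers have closed in the air above the flange. I'll open, go down 20 mm and measure the fingertip height again.

>>> step_arm(
  targets=[
    [0, 0, 0, 0, 0, 0, 1],
    [0, 0, 0, 0, 0, 0, 1],
    [0, 0, 0, 0, 0, 0, 1],
    [0, 0, 0, 0, 0, 0, 1],
    [0, 0, 0, 0, 0, 0, 1],
  ],
)

```text
time: 4.42
position: [0.6758, -0.0985, 0.0026]
tool_rot: [3.092, 0.554, 0.0]
ft_force: [-0.6, 0.4, -0.1]
grip_width: 0.902
grip_force: 0.0
```

```bash
cat > tip.py <<'E'
from h import *
from scipy.spatial.transform import Rotation as Ro
def tip():
    a=ctrl.get_state();R=Ro.from_rotvec(a["tool_rot"]).as_matrix();T=a["position"]
    s,d=ctrl.get_image("side");X=cloud("side",d);L=(X-T)@R   # tool frame
    m=(abs(L[...,0])<.02)&(L[...,1]<-.03)&(L[...,1]>-.075)&(X[...,2]>.018)&(L[...,2]>-.09)
    Q=L[m];print("T",T.round(4),"w",a["grip_width"],"n",len(Q),"f",a["ft_force"].round(1))
    for z in np.arange(-.085,.02,.01):
        q=Q[abs(Q[:,2]-z)<.005]
        if len(q): print(round(z,3),len(q),np.median(q,0).round(4),np.ptp(q,axis=0).round(3))
    return s,d
E
python3 -c "
from tip import *
tip()"
```

```text
T [ 0.6758 -0.0985  0.0026] w 0.9018699246951111 n 153 f [-0.6  0.4 -0.1]
-0.085 7 [-0.0044 -0.0529 -0.0825] [0.02  0.004 0.004]
-0.075 39 [-0.0052 -0.0505 -0.0744] [0.021 0.01  0.01 ]
-0.065 30 [-0.0016 -0.0478 -0.0649] [0.023 0.008 0.009]
-0.055 35 [-0.0029 -0.0465 -0.054 ] [0.021 0.006 0.009]
-0.045 35 [-0.0004 -0.0472 -0.0453] [0.021 0.009 0.009]
-0.035 7 [-0.0043 -0.0451 -0.0388] [0.023 0.003 0.001]
```

>>> step_arm(
  targets=[
    [0, 0, -0.5, 0, 0, 0, 1],
    [0, 0, -0.5, 0, 0, 0, 1],
    [0, 0, -0.5, 0, 0, 0, 1],
    [0, 0, -0.5, 0, 0, 0, 1],
    [0, 0, 0, 0, 0, 0, 1],
  ],
)

```text
time: 4.88
position: [0.6745, -0.0984, -0.0193]
tool_rot: [-3.091, -0.554, 0.004]
ft_force: [-0.7, 0.3, 0.7]
grip_width: 0.997
grip_force: 0.0
```

```bash
python3 -c "
from tip import *
s,d=tip()
cv2.imwrite('pics/s3.png',cv2.resize(s[130:210,240:340,::-1],(750,600),interpolation=cv2.INTER_CUBIC))"
```

```text
T [ 0.6745 -0.0984 -0.0193] w 0.9974345500323244 n 153 f [-0.7  0.3  0.7]
-0.085 19 [-0.003  -0.057  -0.0835] [0.022 0.005 0.007]
-0.075 33 [-0.0019 -0.055  -0.075 ] [0.021 0.006 0.009]
-0.065 31 [-0.0031 -0.0532 -0.0645] [0.021 0.008 0.01 ]
-0.055 34 [-0.0042 -0.051  -0.054 ] [0.021 0.008 0.01 ]
-0.045 32 [-0.0009 -0.0517 -0.0454] [0.022 0.006 0.009]
-0.035 4 [-0.0042 -0.05   -0.0392] [0.02  0.004 0.001]
```

View pics/s3.png

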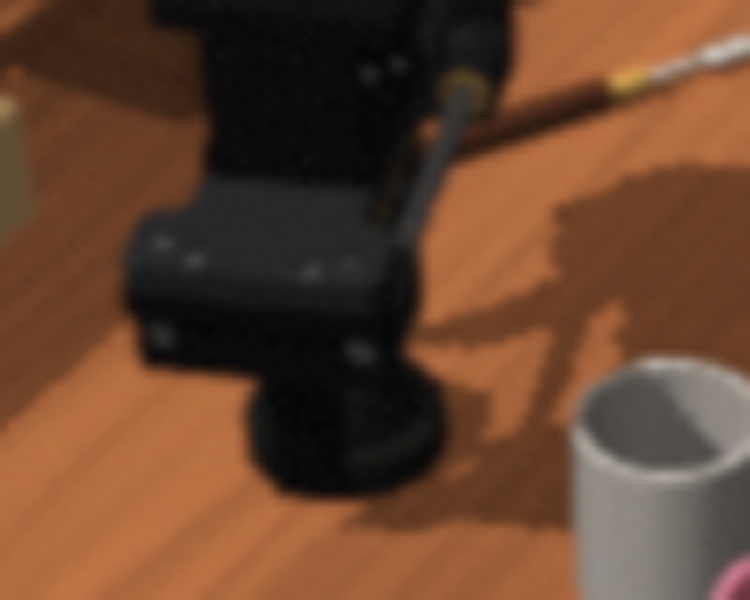

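The fingertip is again about 0.040 above the reported TCP (at about 0.020 now). From here on I take true tip z as reported z + 0.040.

>>> step_arm(
  targets=[
    [0.1, 0, -0.5, 0, 0, 0, 1],
    [0, 0, -0.5, 0, 0, 0, 1],
    [0, 0, -0.2, 0, 0, 0, 1],
    [0, 0, 0, 0, 0, 0, 1],
    [0, 0, 0, 0, 0, 0, 1],
  ],
)

```text
time: 5.35
position: [0.6766, -0.0985, -0.0297]
tool_rot: [-3.092, -0.554, 0.001]
ft_force: [-1.0, -0.8, 0.2]
grip_width: 1.003
grip_force: 0.0
```

>>> step_arm(
  targets=[
    [0, 0, -0.2, 0, 0, 0, 1],
    [0, 0, 0, 0, 0, 0, 1],
    [0, 0, 0, 0, 0, 0, 1],
    [0, 0, 0, 0, 0, 0, 1],
    [0, 0, 0, 0, 0, 0, 1],
  ],
)

```text
time: 5.77
position: [0.6769, -0.0986, -0.0313]
tool_rot: [3.092, 0.554, 0.0]
ft_force: [-0.2, -0.0, 0.8]
grip_width: 1.002
grip_force: 0.0
```

```bash
sed -i 's/>.018/>.003/' tip.py; python3 -c "
from tip import *
s,d=tip()"
```

```text
T [ 0.6769 -0.0986 -0.0313] w 1.0018722682268975 n 157 f [-0.2 -0.   0.8]
-0.085 19 [-0.0021 -0.0575 -0.083 ] [0.021 0.008 0.007]
-0.075 30 [-0.0031 -0.0549 -0.0748] [0.023 0.008 0.009]
-0.065 31 [-0.0041 -0.0529 -0.0642] [0.022 0.005 0.009]
-0.055 34 [-0.0018 -0.0516 -0.0542] [0.022 0.007 0.009]
-0.045 33 [-0.0019 -0.0509 -0.044 ] [0.023 0.023 0.009]
-0.035 10 [-0.0117 -0.0495 -0.037 ] [0.014 0.035 0.005]
```

>>> step_arm(
  targets=[
    [-0.1, 0, -0.2, 0, 0, 0, 1],
    [0, 0, -0.2, 0, 0, 0, 1],
    [0, 0, 0, 0, 0, 0, 1],
    [0, 0, 0, 0, 0, 0, 0.6],
    [0, 0, 0, 0, 0, 0, 0.6],
  ],
)

```text
time: 6.23
position: [0.6757, -0.0985, -0.0355]
tool_rot: [-3.092, -0.554, 0.0]
ft_force: [-0.2, 0.6, 0.2]
grip_width: 0.92
grip_force: 0.0
```

>>> step_arm(
  targets=[
    [0, 0, 0, 0, 0, 0, 0.6],
    [0, 0, 0, 0, 0, 0, 0.6],
    [0, 0, 0, 0, 0, 0, 0.6],
    [0, 0, 0, 0, 0, 0, 0.6],
    [0, 0, 0, 0, 0, 0, 0.6],
  ],
)

```text
time: 6.65
position: [0.6759, -0.0987, -0.0354]
tool_rot: [3.092, 0.554, 0.0]
ft_force: [0.3, -0.2, 0.2]
grip_width: 0.726
grip_force: 15.0
```

Gripped at 63 mm, which fits the 64 mm flange. Lifting and carrying it to the mat.

>>> step_arm(
  targets=[
    [0, 0, 1, 0, 0, 0, 0.6],
    [0, 0, 2.5, 0, 0, 0, 0.6],
    [0, 0, 3, 0, 0, 0, 0.6],
    [0, 0, 3, 0, 0, 0, 0.6],
    [0, 0, 2.5, 0, 0, 0, 0.6],
  ],
  force=20,
)

```text
time: 7.07
position: [0.6763, -0.0984, 0.0875]
tool_rot: [3.092, 0.555, 0.003]
ft_force: [0.5, -0.2, -0.1]
grip_width: 0.731
grip_force: 20.0
```

>>> step_arm(
  targets=[
    [-1.7, -2.1, 0, 0, 0, 0, 0.6],
    [-1.7, -2.1, 0, 0, 0, 0, 0.6],
    [-1.7, -2.1, 0, 0, 0, 0, 0.6],
    [-1.7, -2.1, 0, 0, 0, 0, 0.6],
    [-1.7, -2.1, 0, 0, 0, 0, 0.6],
  ],
)

```text
time: 7.48
position: [0.5899, -0.2043, 0.0854]
tool_rot: [3.092, 0.555, 0.001]
ft_force: [0.1, -0.6, -0.2]
grip_width: 0.726
grip_force: 20.0
```

>>> step_arm(
  targets=[
    [-1.7, -2.1, 0, 0, 0, 0, 0.6],
    [-1.7, -2.1, 0, 0, 0, 0, 0.6],
    [-1.7, -2.1, 0, 0, 0, 0, 0.6],
    [-1.7, -2.1, 0, 0, 0, 0, 0.6],
    [-1.7, -2.1, 0, 0, 0, 0, 0.6],
  ],
)

```text
time: 7.9
position: [0.5049, -0.3093, 0.0854]
tool_rot: [3.092, 0.555, 0.001]
ft_force: [0.6, -0.3, 0.3]
grip_width: 0.733
grip_force: 20.0
```

>>> step_arm(
  targets=[
    [0, 0, 0, 0, 0, 0, 0.6],
    [0, 0, 0, 0, 0, 0, 0.6],
    [0, 0, 0, 0, 0, 0, 0.6],
    [0, 0, 0, 0, 0, 0, 0.6],
    [0, 0, 0, 0, 0, 0, 0.6],
  ],
)

```text
time: 8.32
position: [0.5068, -0.307, 0.0848]
tool_rot: [-3.091, -0.558, -0.001]
ft_force: [-0.7, -0.3, -0.8]
grip_width: 0.726
grip_force: 20.0
```

```bash
python3 - <<'E'
from h import *
s,d=ctrl.get_image("side");X=cloud("side",d);T=ctrl.get_state()["position"];print(T)
dd=X-T
m=(np.hypot(dd[...,0],dd[...,1])<.04)&(X[...,2]>.085)&(X[...,2]<T[2]+.038+.016)
Q=X[m];print(len(Q),"min",Q.min(0),"max",Q.max(0),"centre x from extremes",(Q.min(0)+Q.max(0))/2)
cv2.imwrite('pics/s4.png',cv2.resize(s[80:200,330:470,::-1],(700,600),interpolation=cv2.INTER_CUBIC))
E
```

```text
[ 0.50673547 -0.30716966  0.08471226]
203 min [ 0.47634777 -0.33318473  0.12003957] max [ 0.54179207 -0.26777569  0.13865076] centre x from extremes [ 0.50906992 -0.30048021  0.12934517]
```

View pics/s4.png

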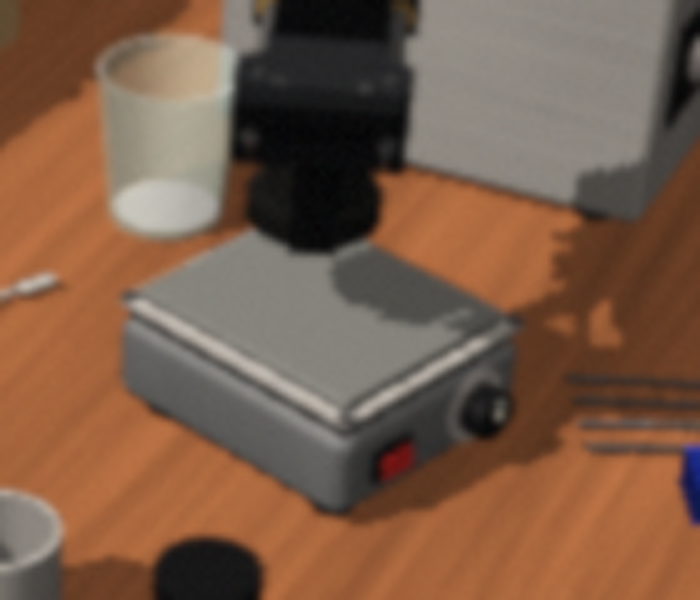

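The base hangs level under the gripper above the mat (crop (315,205)), and the mat corners are at crop (140,300), (345,408) and (490,320). Shifting over the middle and lowering.

>>> step_arm(
  targets=[
    [-0.2, -0.5, 0, 0, 0, 0, 0.6],
    [-0.2, -0.5, 0, 0, 0, 0, 0.6],
    [0, 0, -1.5, 0, 0, 0, 0.6],
    [0, 0, -1.5, 0, 0, 0, 0.6],
    [0, 0, -1, 0, 0, 0, 0.6],
  ],
)

```text
time: 8.78
position: [0.5009, -0.319, 0.0433]
tool_rot: [-3.092, -0.553, 0.002]
ft_force: [-1.0, -0.4, -0.8]
grip_width: 0.728
grip_force: 20.0
```

>>> step_arm(
  targets=[
    [0, 0, -0.2, 0, 0, 0, 0.6],
    [0, 0, 0, 0, 0, 0, 0.6],
    [0, 0, 0, 0, 0, 0, 0.6],
    [0, 0, 0, 0, 0, 0, 0.6],
    [0, 0, 0, 0, 0, 0, 0.6],
  ],
)

```text
time: 9.2
position: [0.5024, -0.3189, 0.0436]
tool_rot: [3.091, 0.554, 0.002]
ft_force: [0.6, -0.1, 0.4]
grip_width: 0.729
grip_force: 20.0
```

>>> step_arm(
  targets=[
    [0, 0.2, -0.3, 0, 0, 0, 0.6],
    [0, 0, -0.2, 0, 0, 0, 0.6],
    [0, 0, 0, 0, 0, 0, 0.6],
    [0, 0, 0, 0, 0, 0, 0.6],
    [0, 0, 0, 0, 0, 0, 0.6],
  ],
)

```text
time: 9.62
position: [0.5017, -0.3165, 0.0376]
tool_rot: [3.092, 0.554, -0.0]
ft_force: [0.5, 0.8, -0.9]
grip_width: 0.727
grip_force: 20.0
```

>>> step_arm(
  targets=[
    [0, 0, -0.1, 0, 0, 0, 0.6],
    [0, 0, -0.1, 0, 0, 0, 0.6],
    [0, 0, 0, 0, 0, 0, 0.6],
    [0, 0, 0, 0, 0, 0, 0.6],
    [0, 0, 0, 0, 0, 0, 0.6],
  ],
)

```text
time: 10.03
position: [0.5018, -0.3165, 0.0356]
tool_rot: [3.092, 0.554, -0.0]
ft_force: [-0.2, 0.4, -0.8]
grip_width: 0.728
grip_force: 20.0
```

>>> step_arm(
  targets=[
    [0, 0, -0.1, 0, 0, 0, 0.6],
    [0, 0, 0, 0, 0, 0, 0.6],
    [0, 0, 0, 0, 0, 0, 0.6],
    [0, 0, 0, 0, 0, 0, 0.6],
    [0, 0, 0, 0, 0, 0, 0.6],
  ],
)

```text
time: 10.45
position: [0.5019, -0.3166, 0.0346]
tool_rot: [3.092, 0.554, 0.0]
ft_force: [0.9, -0.7, 0.1]
grip_width: 0.724
grip_force: 20.0
```

>>> step_arm(
  targets=[
    [0, 0, -0.1, 0, 0, 0, 0.6],
    [0, 0, 0, 0, 0, 0, 0.6],
    [0, 0, 0, 0, 0, 0, 0.6],
    [0, 0, 0, 0, 0, 0, 0.6],
    [0, 0, 0, 0, 0, 0, 0.6],
  ],
)

```text
time: 10.87
position: [0.5019, -0.3166, 0.0346]
tool_rot: [3.092, 0.554, -0.0]
ft_force: [-2.2, 1.9, 5.5]
grip_width: 0.729
grip_force: 20.0
```

Contact at 0.0346 with 5.5 N, so the base is on the mat. Releasing, rising, taking a check shot and heading for the tree.

>>> step_arm(
  targets=[
    [0, 0, 0, 0, 0, 0, 1],
    [0, 0, 0, 0, 0, 0, 1],
    [0, 0, 0, 0, 0, 0, 1],
    [0, 0, 0, 0, 0, 0, 1],
    [0, 0, 0, 0, 0, 0, 1],
  ],
)

```text
time: 11.28
position: [0.5017, -0.3165, 0.0334]
tool_rot: [-3.092, -0.554, 0.0]
ft_force: [-0.3, 0.3, 0.9]
grip_width: 0.974
grip_force: 0.0
```

>>> step_arm(
  targets=[
    [0, 0, 1, 0, 0, 0, 1],
    [0, 0, 2, 0, 0, 0, 1],
    [0, 0, 3, 0, 0, 0, 1],
    [0, 0, 3, 0, 0, 0, 1],
    [0, 0, 2.5, 0, 0, 0, 1],
  ],
)

```text
time: 11.7
position: [0.5023, -0.3167, 0.1515]
tool_rot: [3.091, 0.554, 0.002]
ft_force: [1.5, -0.6, 0.6]
grip_width: 1.002
grip_force: 0.0
```

>>> step_arm(
  targets=[
    [1.2, 2.75, 0, 0, 0, 0, 1],
    [1.2, 2.75, 0, 0, 0, 0, 1],
    [1.2, 2.75, 0, 0, 0, 0, 1],
    [1.2, 2.75, 0, 0, 0, 0, 1],
    [1.2, 2.75, 0, 0, 0, 0, 1],
  ],
)

```text
time: 12.12
position: [0.5624, -0.1778, 0.1496]
tool_rot: [3.092, 0.554, 0.001]
ft_force: [0.2, 0.7, 0.6]
grip_width: 0.998
grip_force: 0.0
```

>>> step_arm(
  targets=[
    [1.2, 2.75, 0, 0, 0, 0, 1],
    [1.2, 2.75, 0, 0, 0, 0, 1],
    [1.2, 2.75, 0, 0, 0, 0, 1],
    [1.2, 2.75, 0, 0, 0, 0, 1],
    [1.2, 2.75, 0, 0, 0, 0, 1],
  ],
)

```text
time: 12.53
position: [0.6224, -0.0403, 0.1495]
tool_rot: [3.092, 0.554, 0.001]
ft_force: [1.1, -0.2, 0.4]
grip_width: 0.995
grip_force: 0.0
```

>>> step_arm(
  targets=[
    [1.2, 2.75, 0, 0, 0, 0, 0.5],
    [1.2, 2.75, 0, 0, 0, 0, 0.5],
    [1.2, 2.75, 0, 0, 0, 0, 0.5],
    [1.2, 2.75, 0, 0, 0, 0, 0.5],
    [1.2, 2.75, 0, 0, 0, 0, 0.5],
  ],
)

```text
time: 12.95
position: [0.6824, 0.0972, 0.1494]
tool_rot: [3.092, 0.554, 0.001]
ft_force: [0.4, -0.0, -0.8]
grip_width: 0.704
grip_force: 0.0
```

```bash
cat > loc.py <<'E'
from h import *
def blob(n,cx,cy,zlo,zhi,r=.05):
    p,d=ctrl.get_image(n);X=cloud(n,d)
    m=(np.hypot(X[...,0]-cx,X[...,1]-cy)<r)&(X[...,2]>zlo)&(X[...,2]<zhi);Q=X[m]
    print(n,len(Q),"mean",Q.mean(0).round(4),"mid",((Q.min(0)+Q.max(0))/2).round(4),"ext",np.ptp(Q,axis=0).round(4));return p,X,m
E
python3 - <<'E'
from loc import *
print(ctrl.get_state()["position"])
blob("top",.502,-.316,.0915,.11)
blob("top",.502,-.316,.078,.11)
p,X,m=blob("side",.502,-.316,.0915,.11)
a=p.astype(int);b=(a[...,2]>a[...,0]+25)&(a[...,2]>a[...,1]+25)&(abs(X[...,0]-.684)<.04)&(abs(X[...,1]-.1)<.04)
print(X[b].mean(0),X[b][:,2].max())
E
```

```text
[0.68239703 0.0971784  0.14941108]
top 258 mean [ 0.5025 -0.3143  0.0995] mid [ 0.5028 -0.3154  0.0984] ext [0.0421 0.0388 0.0134]
top 583 mean [ 0.5023 -0.3142  0.0916] mid [ 0.5033 -0.3169  0.0922] ext [0.0616 0.0614 0.0283]
side 168 mean [ 0.5022 -0.3121  0.0979] mid [ 0.5025 -0.3146  0.0971] ext [0.0407 0.0417 0.0112]
[0.68339375 0.10287792 0.05864612] 0.09290399059696719
```

>>> step_arm(
  targets=[
    [0.1, 0.1, -3, 0, 0, 0, 0.5],
    [0, 0.1, -3, 0, 0, 0, 0.5],
    [0, 0, -3, 0, 0, 0, 0.5],
    [0, 0, -2, 0, 0, 0, 0.5],
    [0, 0, 0, 0, 0, 0, 0.5],
  ],
)

```text
time: 13.52
position: [0.6789, 0.0948, 0.0334]
tool_rot: [3.092, 0.552, -0.015]
ft_force: [-1.1, -1.4, -1.8]
grip_width: 0.501
grip_force: 0.0
```

>>> step_arm(
  targets=[
    [0, 0, -0.8, 0, 0, 0, 0.5],
    [0, 0, 0, 0, 0, 0, 0.5],
    [0, 0, 0, 0, 0, 0, 0.5],
    [0, 0, 0, 0, 0, 0, 0.5],
    [0, 0, 0, 0, 0, 0, 0.5],
  ],
)

```text
time: 13.93
position: [0.6838, 0.0981, 0.0323]
tool_rot: [3.092, 0.554, 0.004]
ft_force: [-0.8, -0.1, 1.0]
grip_width: 0.501
grip_force: 0.0
```

```bash
python3 - <<'E'
from tip import *
s,d=tip()
cv2.imwrite('pics/s5.png',cv2.resize(s[170:260,180:285,::-1],(700,600),interpolation=cv2.INTER_CUBIC))
E
```

```text
T [0.6838 0.0981 0.0323] w 0.5009659639742459 n 91 f [-0.8 -0.1  1. ]
-0.055 14 [-0.0004 -0.0305 -0.0534] [0.023 0.002 0.007]
-0.045 17 [-0.0023 -0.0303 -0.0463] [0.021 0.001 0.009]
-0.035 1 [ 0.0049 -0.0303 -0.04  ] [0. 0. 0.]
0.005 4 [ 0.0107 -0.0314  0.0085] [0.03  0.002 0.002]
0.015 27 [ 0.0037 -0.0308  0.0154] [0.037 0.004 0.01 ]
```

View pics/s5.png

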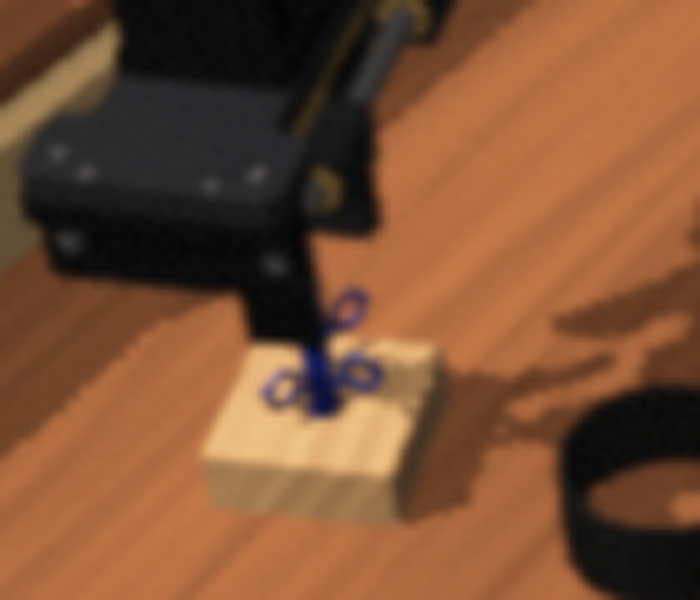

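The stem stands between the fingers, tip about 0.071, above the hoops. Lowering 8 mm and closing gently.

>>> step_arm(
  targets=[
    [0, 0, -0.4, 0, 0, 0, 0.5],
    [0, 0, -0.4, 0, 0, 0, 0.5],
    [0, 0, 0, 0, 0, 0, 0.5],
    [0, 0, 0, 0, 0, 0, 0],
    [0, 0, 0, 0, 0, 0, 0],
  ],
  force=8,
)

```text
time: 14.4
position: [0.6827, 0.098, 0.0223]
tool_rot: [3.092, 0.555, -0.001]
ft_force: [0.0, -0.3, 0.2]
grip_width: 0.418
grip_force: 0.0
```

>>> step_arm(
  targets=[
    [0, 0, 0, 0, 0, 0, 0],
    [0, 0, 0, 0, 0, 0, 0],
    [0, 0, 0, 0, 0, 0, 0],
    [0, 0, 0, 0, 0, 0, 0],
    [0, 0, 0, 0, 0, 0, 0],
  ],
)

```text
time: 14.82
position: [0.6829, 0.098, 0.0227]
tool_rot: [3.092, 0.554, 0.0]
ft_force: [0.9, -0.4, -0.2]
grip_width: 0.113
grip_force: 8.0
```

>>> step_arm(
  targets=[
    [0, 0, 0, 0, 0, 0, 0],
    [0, 0, 0, 0, 0, 0, 0],
    [0, 0, 0, 0, 0, 0, 0],
    [0, 0, 0, 0, 0, 0, 0],
    [0, 0, 0, 0, 0, 0, 0],
  ],
)

```text
time: 15.23
position: [0.6828, 0.098, 0.0227]
tool_rot: [3.092, 0.554, 0.0]
ft_force: [0.1, -0.4, 0.3]
grip_width: 0.107
grip_force: 8.0
```

>>> step_arm(
  targets=[
    [0, 0, 1, 0, 0, 0, 0],
    [0, 0, 2.5, 0, 0, 0, 0],
    [0, 0, 3, 0, 0, 0, 0],
    [0, 0, 3, 0, 0, 0, 0],
    [0, 0, 3, 0, 0, 0, 0],
  ],
)

```text
time: 15.65
position: [0.6826, 0.098, 0.1496]
tool_rot: [-3.092, -0.555, -0.0]
ft_force: [1.5, -0.2, 0.1]
grip_width: 0.108
grip_force: 8.0
```

>>> step_arm(
  targets=[
    [-1.2, -2.75, 0, 0, 0, 0, 0],
    [-1.2, -2.75, 0, 0, 0, 0, 0],
    [-1.2, -2.75, 0, 0, 0, 0, 0],
    [-1.2, -2.75, 0, 0, 0, 0, 0],
    [-1.2, -2.75, 0, 0, 0, 0, 0],
  ],
)

```text
time: 16.07
position: [0.6221, -0.0407, 0.1485]
tool_rot: [3.092, 0.555, 0.001]
ft_force: [-0.3, 0.6, -0.8]
grip_width: 0.108
grip_force: 8.0
```

>>> step_arm(
  targets=[
    [-1.2, -2.75, 0, 0, 0, 0, 0],
    [-1.2, -2.75, 0, 0, 0, 0, 0],
    [-1.2, -2.75, 0, 0, 0, 0, 0],
    [-1.2, -2.75, 0, 0, 0, 0, 0],
    [-1.2, -2.75, 0, 0, 0, 0, 0],
  ],
)

```text
time: 16.48
position: [0.5622, -0.1782, 0.1485]
tool_rot: [3.092, 0.555, 0.001]
ft_force: [0.9, -0.0, -0.5]
grip_width: 0.109
grip_force: 8.0
```

>>> step_arm(
  targets=[
    [-1.2, -2.75, 0, 0, 0, 0, 0],
    [-1.2, -2.75, 0, 0, 0, 0, 0],
    [-1.2, -2.75, 0, 0, 0, 0, 0],
    [-1.2, -2.75, 0, 0, 0, 0, 0],
    [-1.2, -2.75, 0, 0, 0, 0, 0],
  ],
)

```text
time: 16.9
position: [0.5022, -0.3157, 0.1486]
tool_rot: [3.091, 0.555, 0.001]
ft_force: [0.0, -0.4, -0.0]
grip_width: 0.109
grip_force: 8.0
```

>>> step_arm(
  targets=[
    [0, 0, 0, 0, 0, 0, 0],
    [0, 0, 0, 0, 0, 0, 0],
    [0, 0, 0, 0, 0, 0, 0],
    [0, 0, 0, 0, 0, 0, 0],
    [0, 0, 0, 0, 0, 0, 0],
  ],
)

```text
time: 17.32
position: [0.5038, -0.3128, 0.1479]
tool_rot: [-3.091, -0.559, -0.001]
ft_force: [-0.1, 0.3, 0.0]
grip_width: 0.107
grip_force: 8.0
```

```bash
python3 - <<'E'
from loc import *
T=ctrl.get_state()["position"];print(T)
p,X,m=blob("side",.502,-.316,.0915,.104)
a=p.astype(int);b=(a[...,2]>a[...,0]+25)&(a[...,2]>a[...,1]+15)&(abs(X[...,0]-T[0])<.05)&(abs(X[...,1]-T[1])<.05)
Q=X[b];print("blue",len(Q),Q.min(0),Q.max(0))
s=Q[np.hypot(*(Q[:,:2]-Q[:,:2].mean(0)).T)<.008]
print("low stem",Q[Q[:,2]<T[2]+.005].mean(0),Q[Q[:,2]<T[2]+.005].std(0))
cv2.imwrite('pics/s6.png',cv2.resize(p[80:200,330:470,::-1],(700,600),interpolation=cv2.INTER_CUBIC))
E
```

```text
[ 0.50376106 -0.31276868  0.1478761 ]
side 171 mean [ 0.5016 -0.311   0.0982] mid [ 0.5018 -0.3152  0.0977] ext [0.0393 0.0429 0.0122]
blue 111 [ 0.49342861 -0.32602189  0.13401157] [ 0.52784836 -0.29133795  0.18321738]
low stem [ 0.50777172 -0.30783201  0.14289312] [0.00175982 0.00169309 0.00547914]
```

View pics/s6.png

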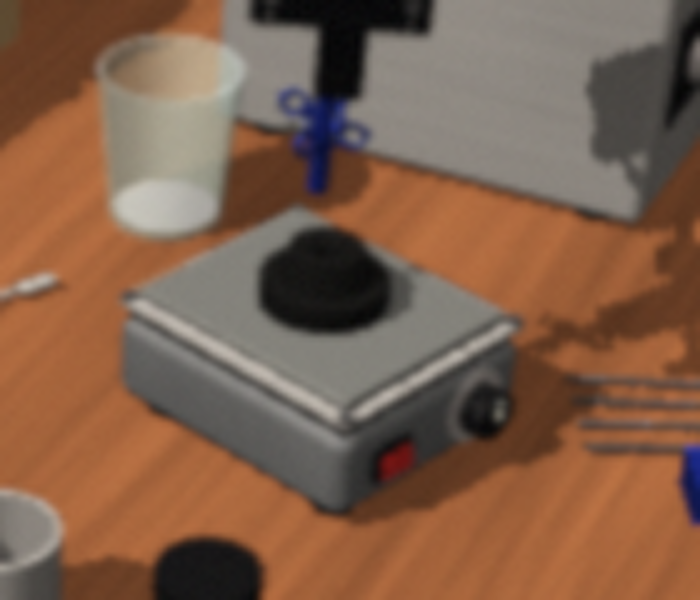

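The stem hangs upright at crop (317,190 for its foot) over the seated base, whose socket is at crop (322,240). I'll compare the two rays.

```bash
python3 - <<'E'
from h import *
T=ctrl.get_state()["position"];p,d=ctrl.get_image("side");a=p.astype(int)
b=(a[...,2]>a[...,0]+25)&(a[...,2]>a[...,1]+15);b[:96]=0;b[125:]=0;b[:,:380]=0;b[:,410:]=0
for v in range(104,121): 
    u=np.nonzero(b[v])[0]
    if len(u):print(v,u.min(),u.max(),end="; ")
print(a[124:134,386:404].mean(2).astype(int))
zf=T[2]-.0167
for v in(118,119): print("foot",plane("side",[[393.3,v]],zf))
print("sock",plane("side",[[394.4,128]],.1),"base ctr pred px",proj("side",[[.5025,-.3155,.1],[.5025,-.3155,.084]]),"stem px pred",proj("side",[T+[0,0,-.0167]]))
E
```

```text
104 391 399; 105 391 398; 106 390 403; 107 390 398; 108 389 398; 109 390 395; 110 391 394; 111 392 394; 112 392 394; 113 392 394; 114 392 394; 115 392 394; 116 392 394; 117 392 394; [[128 128 126 126 124 120 117 114 110 106 102 100 104 107 108 106 104 102]
 [127 127 124 116 104  91  84  77  73  73  70  71  80  93  97 102 103 104]
 [127 121 105  83  64  52  45  39  37  37  39  40  50  60  72  85  97 103]
 [124 111  80  50  34  28  23  24  24  25  29  28  30  33  41  59  80  98]
 [114  92  55  32  24  22  20  19  21  24  24  26  25  26  29  40  63  91]
 [ 84  59  36  24  22  20  18  17  18  19  23  23  24  24  25  29  48  77]
 [ 46  33  26  23  26  22  19  15  17  17  19  21  23  23  23  25  30  52]
 [ 26  22  20  24  24  24  24  22  21  18  22  23  23  24  24  22  22  27]
 [ 21  20  21  21  23  23  24  22  23  23  21  22  23  21  19  16  13  14]
 [ 22  21  19  22  21  21  20  21  20  20  21  20  19  15  15  13  13  10]]
foot [[ 0.50729245 -0.31050766  0.13112625]]
foot [[ 0.50537669 -0.30627584  0.13112625]]
sock [[ 0.50587832 -0.31916065  0.1       ]] base ctr pred px [[395.06626004 129.05847463]
 [394.56606857 134.82240981]] stem px pred [[395.17270155 117.91294644]]
```

>>> step_arm(
  targets=[
    [-0.25, -0.2, -0.5, 0, 0, 0, 0],
    [-0.25, -0.2, -0.5, 0, 0, 0, 0],
    [0, 0, 0, 0, 0, 0, 0],
    [0, 0, 0, 0, 0, 0, 0],
    [0, 0, 0, 0, 0, 0, 0],
  ],
)

```text
time: 17.83
position: [0.4977, -0.3186, 0.1374]
tool_rot: [-3.092, -0.554, 0.0]
ft_force: [-0.3, 0.3, -0.1]
grip_width: 0.111
grip_force: 8.0
```

```bash
cat > st.py <<'E'
from h import *
T=ctrl.get_state()["position"];p,d=ctrl.get_image("side");a=p.astype(int)
b=(a[...,2]>a[...,0]+25)&(a[...,2]>a[...,1]+15);b[:96]=0;b[145:]=0;b[:,:375]=0;b[:,415:]=0
w=(b*(a[...,2]-a[...,0]))
print(T)
for v in range(108,132):
    if b[v].sum(): print(v,b[v].sum(),round((w[v]*np.arange(640)).sum()/w[v].sum(),2),end="; ")
print("\nfoot pred",proj("side",[T+[0,0,-.0167]]),"if over base",proj("side",[[.5025,-.3155,T[2]-.0167]]))
E
python3 st.py
```

```text
[ 0.49765618 -0.31855381  0.1373953 ]
108 9 397.97; 109 8 397.5; 110 8 397.24; 111 9 397.19; 112 9 396.09; 113 5 395.2; 114 3 396.02; 115 3 396.09; 116 3 396.1; 117 3 396.07; 118 3 396.03; 119 3 395.99; 120 3 395.89; 
foot pred [[398.14802126 121.40186922]] if over base [[395.72441097 121.46186172]]
```

The stem is within about 1 mm of the socket axis. Lowering.

>>> step_arm(
  targets=[
    [0, 0.05, -0.6, 0, 0, 0, 0],
    [0, 0, -0.6, 0, 0, 0, 0],
    [0, 0, -0.4, 0, 0, 0, 0],
    [0, 0, 0, 0, 0, 0, 0],
    [0, 0, 0, 0, 0, 0, 0],
  ],
)

```text
time: 18.3
position: [0.4975, -0.3178, 0.121]
tool_rot: [-3.092, -0.554, 0.001]
ft_force: [-0.4, 0.2, -0.7]
grip_width: 0.112
grip_force: 8.0
```

>>> step_arm(
  targets=[
    [0, 0, -0.2, 0, 0, 0, 0],
    [0, 0, -0.2, 0, 0, 0, 0],
    [0, 0, -0.2, 0, 0, 0, 0],
    [0, 0, 0, 0, 0, 0, 0],
    [0, 0, 0, 0, 0, 0, 0],
  ],
)

```text
time: 18.72
position: [0.4977, -0.318, 0.1155]
tool_rot: [-3.092, -0.555, 0.0]
ft_force: [-0.6, -0.7, -0.4]
grip_width: 0.109
grip_force: 8.0
```

>>> step_arm(
  targets=[
    [0, 0, -0.2, 0, 0, 0, 0],
    [0, 0, -0.2, 0, 0, 0, 0],
    [0, 0, -0.2, 0, 0, 0, 0],
    [0, 0, 0, 0, 0, 0, 0],
    [0, 0, 0, 0, 0, 0, 0],
  ],
)

```text
time: 19.13
position: [0.4977, -0.3179, 0.1093]
tool_rot: [-3.092, -0.554, 0.001]
ft_force: [0.3, -0.4, 0.4]
grip_width: 0.109
grip_force: 8.0
```

>>> step_arm(
  targets=[
    [0, 0, -0.2, 0, 0, 0, 0],
    [0, 0, -0.2, 0, 0, 0, 0],
    [0, 0, -0.2, 0, 0, 0, 0],
    [0, 0, 0, 0, 0, 0, 0],
    [0, 0, 0, 0, 0, 0, 0],
  ],
)

```text
time: 19.55
position: [0.4977, -0.318, 0.1033]
tool_rot: [-3.092, -0.554, 0.0]
ft_force: [0.0, -0.7, -0.1]
grip_width: 0.108
grip_force: 8.0
```

>>> step_arm(
  targets=[
    [0, 0, -0.1, 0, 0, 0, 0],
    [0, 0, -0.1, 0, 0, 0, 0],
    [0, 0, -0.05, 0, 0, 0, 0],
    [0, 0, 0, 0, 0, 0, 0],
    [0, 0, 0, 0, 0, 0, 0],
  ],
)

```text
time: 19.97
position: [0.4978, -0.3181, 0.1011]
tool_rot: [3.092, 0.554, -0.0]
ft_force: [-1.0, -0.5, 0.0]
grip_width: 0.11
grip_force: 8.0
```

```bash
python3 - <<'E'
from h import *
s,d=ctrl.get_image("side");print(ctrl.get_state()["ft_force"])
cv2.imwrite('pics/s7.png',cv2.resize(s[85:165,350:440,::-1],(675,600),interpolation=cv2.INTER_CUBIC))
E
```

```text
[0.96170141 0.210301   0.46429477]
```

View pics/s7.png

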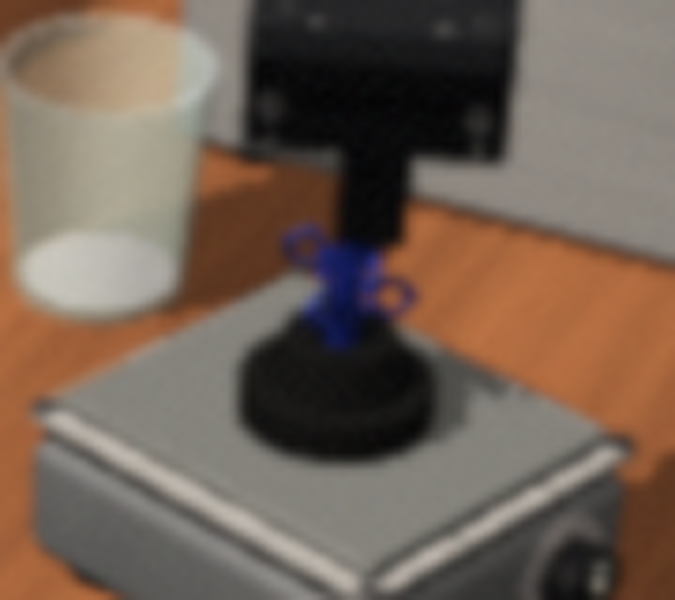

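The stem is in the socket, upright at crop (343,300). Last bit down until it touches.

>>> step_arm(
  targets=[
    [0, 0, -0.1, 0, 0, 0, 0],
    [0, 0, -0.1, 0, 0, 0, 0],
    [0, 0, 0, 0, 0, 0, 0],
    [0, 0, 0, 0, 0, 0, 0],
    [0, 0, 0, 0, 0, 0, 0],
  ],
)

```text
time: 20.43
position: [0.4986, -0.3185, 0.1005]
tool_rot: [3.091, 0.554, 0.002]
ft_force: [-0.9, 0.8, 5.6]
grip_width: 0.115
grip_force: 8.0
```

>>> step_arm(
  targets=[
    [0, 0, -0.1, 0, 0, 0, 0],
    [0, 0, 0, 0, 0, 0, 0],
    [0, 0, 0, 0, 0, 0, 0],
    [0, 0, 0, 0, 0, 0, 0],
    [0, 0, 0, 0, 0, 0, 0],
  ],
)

```text
time: 20.85
position: [0.4991, -0.3186, 0.1002]
tool_rot: [3.09, 0.554, 0.004]
ft_force: [-0.2, 0.0, 7.2]
grip_width: 0.111
grip_force: 8.0
```

Seated: contact at 0.1005, expected 0.1007. Releasing, rising and going to the tall flask.

>>> step_arm(
  targets=[
    [0, 0, 0.1, 0, 0, 0, 0.5],
    [0, 0, 0, 0, 0, 0, 0.5],
    [0, 0, 0, 0, 0, 0, 0.5],
    [0, 0, 0, 0, 0, 0, 0.5],
    [0, 0, 0, 0, 0, 0, 0.5],
  ],
)

```text
time: 21.27
position: [0.4975, -0.3179, 0.0986]
tool_rot: [-3.092, -0.554, 0.001]
ft_force: [-0.3, -1.0, -0.2]
grip_width: 0.403
grip_force: 0.0
```

>>> step_arm(
  targets=[
    [0, 0, 0.5, 0, 0, 0, 0.5],
    [0, 0, 1.5, 0, 0, 0, 0.5],
    [0, 0, 2, 0, 0, 0, 0.5],
    [0, 0, 2, 0, 0, 0, 1],
    [0, 0, 1, 0, 0, 0, 1],
  ],
)

```text
time: 21.68
position: [0.4989, -0.3186, 0.1719]
tool_rot: [3.09, 0.554, 0.004]
ft_force: [1.1, -0.2, 0.3]
grip_width: 0.575
grip_force: 0.0
```

>>> step_arm(
  targets=[
    [-0.27, 2.8, 0, 0, 0, 0, 1],
    [-0.27, 2.8, 0, 0, 0, 0, 1],
    [-0.27, 2.8, 0, 0, 0, 0, 1],
    [-0.27, 2.8, 0, 0, 0, 0, 1],
    [-0.27, 2.8, 0, 0, 0, 0, 1],
  ],
)

```text
time: 22.1
position: [0.4839, -0.1767, 0.169]
tool_rot: [3.092, 0.554, -0.0]
ft_force: [0.1, 0.2, 0.0]
grip_width: 0.938
grip_force: 0.0
```

>>> step_arm(
  targets=[
    [-0.27, 2.8, 0, 0, 0, 0, 1],
    [-0.27, 2.8, 0, 0, 0, 0, 1],
    [-0.27, 2.8, 0, 0, 0, 0, 1],
    [-0.27, 2.8, 0, 0, 0, 0, 1],
    [-0.27, 2.8, 0, 0, 0, 0, 1],
  ],
)

```text
time: 22.52
position: [0.4703, -0.0367, 0.169]
tool_rot: [3.092, 0.554, -0.0]
ft_force: [0.8, -0.3, -0.5]
grip_width: 0.995
grip_force: 0.0
```

>>> step_arm(
  targets=[
    [-0.27, 2.8, 0, 0, 0, 0, 1],
    [-0.27, 2.8, 0, 0, 0, 0, 1],
    [-0.27, 2.8, 0, 0, 0, 0, 1],
    [-0.27, 2.8, 0, 0, 0, 0, 1],
    [-0.27, 2.8, 0, 0, 0, 0, 1],
  ],
)

```text
time: 22.93
position: [0.4569, 0.1032, 0.1691]
tool_rot: [3.092, 0.554, 0.0]
ft_force: [1.0, -0.6, -0.0]
grip_width: 1.0
grip_force: 0.0
```

```bash
python3 - <<'E'
from loc import *
print(ctrl.get_state()["position"])
for n in("top","side"):
    p,X,m=blob(n,.502,-.316,.105,.19)
    a=p.astype(int);b=(a[...,2]>a[...,0]+20)&(a[...,2]>a[...,1]+15)&m;Q=X[b];print("blue",Q.min(0).round(4),Q.max(0).round(4));
    t=Q[Q[:,2]>.15];print("stem top",len(t),t.mean(0).round(4));v,u=np.nonzero(b);print(u.min(),u.max(),v.min(),v.max())
blob("side",.459,.103,.082,.1)
E
```

```text
[0.45686192 0.10323902 0.16914574]
top 134 mean [ 0.5023 -0.3155  0.1338] mid [ 0.503  -0.3164  0.1383] ext [0.04   0.0411 0.0664]
blue [ 0.483  -0.3346  0.1051] [ 0.5212 -0.2958  0.1715]
stem top 29 [ 0.5022 -0.3157  0.1651]
448 467 182 199
side 181 mean [ 0.5029 -0.3136  0.132 ] mid [ 0.5029 -0.3158  0.1369] ext [0.0399 0.0414 0.0634]
blue [ 0.4891 -0.3292  0.1052] [ 0.5205 -0.2961  0.1686]
stem top 31 [ 0.5024 -0.3133  0.1605]
388 400 103 128
side 288 mean [0.4567 0.1026 0.0875] mid [0.4583 0.1021 0.0878] ext [0.0583 0.0593 0.0115]
```

The tree stands upright at (0.5025,-0.316), top at about 0.168 as expected. Descending over the tall flask.

>>> step_arm(
  targets=[
    [0.1, -0.1, -2, 0, 0, 0, 1],
    [0, 0, -2, 0, 0, 0, 1],
    [0, 0, -2, 0, 0, 0, 1],
    [0, 0, -1, 0, 0, 0, 1],
    [0, 0, 0, 0, 0, 0, 1],
  ],
  force=30,
)

```text
time: 23.5
position: [0.4564, 0.0994, 0.0968]
tool_rot: [-3.092, -0.552, 0.007]
ft_force: [-1.0, -0.2, 0.2]
grip_width: 1.001
grip_force: 0.0
```

>>> step_arm(
  targets=[
    [0, 0, -2, 0, 0, 0, 1],
    [0, 0, -2, 0, 0, 0, 1],
    [0, 0, -2, 0, 0, 0, 1],
    [0, 0, -1, 0, 0, 0, 1],
    [0, 0, -0.5, 0, 0, 0, 1],
  ],
)

```text
time: 23.92
position: [0.458, 0.1004, 0.0235]
tool_rot: [-3.092, -0.553, 0.002]
ft_force: [-0.7, 0.4, 0.3]
grip_width: 0.998
grip_force: 0.0
```

>>> step_arm(
  targets=[
    [0, 0, -0.5, 0, 0, 0, 1],
    [0, 0, 0, 0, 0, 0, 1],
    [0, 0, 0, 0, 0, 0, 0.55],
    [0, 0, 0, 0, 0, 0, 0.55],
    [0, 0, 0, 0, 0, 0, 0.55],
  ],
)

```text
time: 24.33
position: [0.459, 0.101, 0.0199]
tool_rot: [3.092, 0.554, 0.002]
ft_force: [0.9, 0.8, 0.0]
grip_width: 0.85
grip_force: 0.0
```

>>> step_arm(
  targets=[
    [0, 0, 0, 0, 0, 0, 0.5],
    [0, 0, 0, 0, 0, 0, 0.5],
    [0, 0, 0, 0, 0, 0, 0.5],
    [0, 0, 0, 0, 0, 0, 0.5],
    [0, 0, 0, 0, 0, 0, 0.5],
  ],
)

```text
time: 24.75
position: [0.4584, 0.1013, 0.0193]
tool_rot: [-3.092, -0.555, -0.0]
ft_force: [0.7, 1.6, 1.6]
grip_width: 0.632
grip_force: 30.0
```

>>> step_arm(
  targets=[
    [0, 0, 1, 0, 0, 0, 0.5],
    [0, 0, 3, 0, 0, 0, 0.5],
    [0, 0, 4, 0, 0, 0, 0.5],
    [0, 0, 4, 0, 0, 0, 0.5],
    [0, 0, 3, 0, 0, 0, 0.5],
  ],
)

```text
time: 25.17
position: [0.4585, 0.1012, 0.1722]
tool_rot: [3.092, 0.555, 0.003]
ft_force: [1.3, -0.0, -3.0]
grip_width: 0.636
grip_force: 30.0
```

>>> step_arm(
  targets=[
    [0, 0, 2, 0, 0, 0, 0.5],
    [0, 0, 1.5, 0, 0, 0, 0.5],
    [0.2, -2, 0, 0, 0, 0, 0.5],
    [0.3, -2.8, 0, 0, 0, 0, 0.5],
    [0.3, -2.8, 0, 0, 0, 0, 0.5],
  ],
)

```text
time: 25.58
position: [0.4658, 0.0246, 0.2046]
tool_rot: [3.091, 0.558, 0.0]
ft_force: [0.6, -0.3, -3.9]
grip_width: 0.637
grip_force: 30.0
```

>>> step_arm(
  targets=[
    [0.3, -2.8, 0, 0, 0, 0, 0.5],
    [0.3, -2.8, 0, 0, 0, 0, 0.5],
    [0.3, -2.8, 0, 0, 0, 0, 0.5],
    [0.3, -2.8, 0, 0, 0, 0, 0.5],
    [0.3, -2.8, 0, 0, 0, 0, 0.5],
  ],
)

```text
time: 26.0
position: [0.4805, -0.1164, 0.204]
tool_rot: [-3.092, -0.555, 0.002]
ft_force: [0.1, -0.3, -2.5]
grip_width: 0.632
grip_force: 30.0
```

>>> step_arm(
  targets=[
    [0.3, -2.8, 0, 0, 0, 0, 0.5],
    [0.3, -2.8, 0, 0, 0, 0, 0.5],
    [0.3, -2.8, 0, 0, 0, 0, 0.5],
    [0.3, -2.8, 0, 0, 0, 0, 0.5],
    [0.3, -2.8, 0, 0, 0, 0, 0.5],
  ],
)

```text
time: 26.42
position: [0.4955, -0.2562, 0.2038]
tool_rot: [-3.091, -0.554, 0.002]
ft_force: [0.2, 0.6, -4.0]
grip_width: 0.633
grip_force: 30.0
```

>>> step_arm(
  targets=[
    [0.2, -2.8, 0, 0, 0, 0, 0.5],
    [0.1, -2.8, 0, 0, 0, 0, 0.5],
    [0, 0, 0, 0, 0, 0, 0.5],
    [0, 0, 0, 0, 0, 0, 0.5],
    [0, 0, 0, 0, 0, 0, 0.5],
  ],
)

```text
time: 26.83
position: [0.4989, -0.3102, 0.2036]
tool_rot: [-3.09, -0.554, 0.001]
ft_force: [-0.5, 0.9, -3.1]
grip_width: 0.631
grip_force: 30.0
```

```bash
cat > fl.py <<'E'
from loc import *
T=ctrl.get_state()["position"];print(T)
zb=T[2]-.0193
p,d=ctrl.get_image("side");X=cloud("side",d)
m=(np.hypot(X[...,0]-T[0],X[...,1]-T[1])<.045)&(X[...,2]>zb+.003)&(X[...,2]<zb+.035)
Q=X[m];A=np.c_[2*Q[:,:2],np.ones(len(Q))];s=np.linalg.lstsq(A,(Q[:,:2]**2).sum(1),rcond=None)[0]
r=np.sqrt(s[2]+s[0]**2+s[1]**2);print(len(Q),"zmin",Q[:,2].min(),"zb",zb,"flask circ",s[:2].round(4),r.round(4),"extr",Q.min(0).round(4),Q.max(0).round(4))
for lo in(.01,.04): # image column silhouette centre
    v,u=np.nonzero(m);print("cols",u.min(),u.max(),"pred TCP col",proj("side",[[T[0],T[1],zb+.02]]));break
from scipy.optimize import least_squares
f=least_squares(lambda c:np.hypot(Q[:,0]-c[0],Q[:,1]-c[1])-.0285,T[:2],loss="soft_l1",f_scale=.002);print("fit R fixed",f.x.round(4))
m2=(np.hypot(X[...,0]-.5025,X[...,1]+.314)<.04)&(X[...,2]>.0715)&(X[...,2]<.083);Q=X[m2]
f=least_squares(lambda c:np.hypot(Q[:,0]-c[0],Q[:,1]-c[1])-.032,[.5025,-.316],loss="soft_l1",f_scale=.002);print("base fit side",len(Q),f.x.round(4))
E
python3 fl.py
```

```text
[ 0.49889842 -0.31019175  0.20361335]
337 zmin 0.18739083071430118 zb 0.1843133507020708 flask circ [ 0.5    -0.3083] 0.0269 extr [ 0.4713 -0.3171  0.1874] [ 0.5259 -0.2765  0.2191]
cols 386 411 pred TCP col [[399.03243385  90.35820919]]
fit R fixed [ 0.5007 -0.3104]
base fit side 137 [ 0.5032 -0.3179]
```

>>> step_arm(
  targets=[
    [0.2, -0.3, 0, 0, 0, 0, 0.5],
    [0, -0.3, 0, 0, 0, 0, 0.5],
    [0, 0, 0, 0, 0, 0, 0.5],
    [0, 0, 0, 0, 0, 0, 0.5],
    [0, 0, 0, 0, 0, 0, 0.5],
  ],
)

```text
time: 27.3
position: [0.5013, -0.3168, 0.2041]
tool_rot: [3.092, 0.555, -0.0]
ft_force: [-0.5, -0.1, -3.4]
grip_width: 0.629
grip_force: 30.0
```

```bash
python3 fl.py
```

```text
[ 0.50133432 -0.31678289  0.20414201]
334 zmin 0.18795064106988535 zb 0.1848420134838607 flask circ [ 0.5022 -0.3153] 0.0271 extr [ 0.4728 -0.3256  0.188 ] [ 0.5283 -0.2846  0.2198]
cols 386 411 pred TCP col [[399.24566168  88.72546043]]
fit R fixed [ 0.5028 -0.317 ]
base fit side 139 [ 0.5036 -0.3178]
```

Flask axis matches the base to within 1 mm. Lowering slowly.

>>> step_arm(
  targets=[
    [0, 0, -0.5, 0, 0, 0, 0.5],
    [0, 0, -0.5, 0, 0, 0, 0.5],
    [0, 0, -0.5, 0, 0, 0, 0.5],
    [0, 0, -0.5, 0, 0, 0, 0.5],
    [0, 0, -0.5, 0, 0, 0, 0.5],
  ],
)

```text
time: 27.77
position: [0.5011, -0.3169, 0.1782]
tool_rot: [-3.092, -0.554, 0.001]
ft_force: [0.1, 0.1, -3.4]
grip_width: 0.629
grip_force: 30.0
```

>>> step_arm(
  targets=[
    [0, 0, -0.5, 0, 0, 0, 0.5],
    [0, 0, -0.3, 0, 0, 0, 0.5],
    [0, 0, -0.2, 0, 0, 0, 0.5],
    [0, 0, 0, 0, 0, 0, 0.5],
    [0, 0, 0, 0, 0, 0, 0.5],
  ],
)

```text
time: 28.18
position: [0.5013, -0.3171, 0.1691]
tool_rot: [3.092, 0.554, 0.0]
ft_force: [1.0, 0.4, -3.3]
grip_width: 0.633
grip_force: 30.0
```

```bash
python3 fl.py
```

```text
[ 0.50132388 -0.31706554  0.16910994]
317 zmin 0.15284654692709154 zb 0.1498099356146341 flask circ [ 0.5023 -0.3153] 0.0269 extr [ 0.4737 -0.3257  0.1528] [ 0.5294 -0.2843  0.1848]
cols 385 410 pred TCP col [[398.08915236 102.60494689]]
fit R fixed [ 0.5031 -0.3172]
base fit side 135 [ 0.5036 -0.3178]
```

>>> step_arm(
  targets=[
    [0, 0, -0.3, 0, 0, 0, 0.5],
    [0, 0, -0.3, 0, 0, 0, 0.5],
    [0, 0, -0.3, 0, 0, 0, 0.5],
    [0, 0, -0.3, 0, 0, 0, 0.5],
    [0, 0, -0.3, 0, 0, 0, 0.5],
  ],
)

```text
time: 28.65
position: [0.5012, -0.317, 0.1536]
tool_rot: [-3.092, -0.554, 0.0]
ft_force: [-0.0, 0.6, -2.8]
grip_width: 0.634
grip_force: 30.0
```

>>> step_arm(
  targets=[
    [0, 0, -0.3, 0, 0, 0, 0.5],
    [0, 0, -0.3, 0, 0, 0, 0.5],
    [0, 0, -0.3, 0, 0, 0, 0.5],
    [0, 0, -0.3, 0, 0, 0, 0.5],
    [0, 0, -0.3, 0, 0, 0, 0.5],
  ],
)

```text
time: 29.07
position: [0.5013, -0.317, 0.1388]
tool_rot: [3.092, 0.554, -0.0]
ft_force: [-0.0, 0.5, -2.9]
grip_width: 0.636
grip_force: 30.0
```

>>> step_arm(
  targets=[
    [0, 0, -0.3, 0, 0, 0, 0.5],
    [0, 0, -0.3, 0, 0, 0, 0.5],
    [0, 0, -0.3, 0, 0, 0, 0.5],
    [0, 0, -0.3, 0, 0, 0, 0.5],
    [0, 0, -0.3, 0, 0, 0, 0.5],
  ],
)

```text
time: 29.48
position: [0.5013, -0.3171, 0.1238]
tool_rot: [3.092, 0.554, -0.0]
ft_force: [0.5, 0.5, -3.4]
grip_width: 0.628
grip_force: 30.0
```

>>> step_arm(
  targets=[
    [0, 0, -0.3, 0, 0, 0, 0.5],
    [0, 0, -0.3, 0, 0, 0, 0.5],
    [0, 0, -0.2, 0, 0, 0, 0.5],
    [0, 0, -0.2, 0, 0, 0, 0.5],
    [0, 0, -0.2, 0, 0, 0, 0.5],
  ],
)

```text
time: 29.9
position: [0.5014, -0.3171, 0.1119]
tool_rot: [3.092, 0.554, 0.0]
ft_force: [0.3, 0.9, -2.9]
grip_width: 0.632
grip_force: 30.0
```

>>> step_arm(
  targets=[
    [0, 0, -0.2, 0, 0, 0, 0.5],
    [0, 0, -0.2, 0, 0, 0, 0.5],
    [0, 0, -0.2, 0, 0, 0, 0.5],
    [0, 0, 0, 0, 0, 0, 0.5],
    [0, 0, 0, 0, 0, 0, 0.5],
  ],
)

```text
time: 30.32
position: [0.5012, -0.317, 0.1059]
tool_rot: [-3.092, -0.555, 0.0]
ft_force: [1.5, -0.5, -3.0]
grip_width: 0.63
grip_force: 30.0
```

>>> step_arm(
  targets=[
    [0, 0, -0.1, 0, 0, 0, 0.5],
    [0, 0, -0.1, 0, 0, 0, 0.5],
    [0, 0, 0, 0, 0, 0, 0.5],
    [0, 0, 0, 0, 0, 0, 0.5],
    [0, 0, 0, 0, 0, 0, 0.5],
  ],
)

```text
time: 30.73
position: [0.5013, -0.3171, 0.1041]
tool_rot: [3.092, 0.554, -0.0]
ft_force: [0.5, -0.4, -3.1]
grip_width: 0.633
grip_force: 30.0
```

>>> step_arm(
  targets=[
    [0, 0, -0.1, 0, 0, 0, 0.5],
    [0, 0, 0, 0, 0, 0, 0.5],
    [0, 0, 0, 0, 0, 0, 0.5],
    [0, 0, 0, 0, 0, 0, 0.5],
    [0, 0, 0, 0, 0, 0, 0.5],
  ],
)

```text
time: 31.15
position: [0.5015, -0.3171, 0.1034]
tool_rot: [3.092, 0.554, 0.001]
ft_force: [-0.5, 0.0, -1.7]
grip_width: 0.632
grip_force: 30.0
```

>>> step_arm(
  targets=[
    [0, 0, -0.1, 0, 0, 0, 0.5],
    [0, 0, 0, 0, 0, 0, 0.5],
    [0, 0, 0, 0, 0, 0, 0.5],
    [0, 0, 0, 0, 0, 0, 0.5],
    [0, 0, 0, 0, 0, 0, 0.5],
  ],
)

```text
time: 31.57
position: [0.5017, -0.3171, 0.1033]
tool_rot: [3.091, 0.554, 0.001]
ft_force: [-1.5, 0.6, 5.9]
grip_width: 0.632
grip_force: 30.0
```

>>> step_arm(
  targets=[
    [0, 0, -0.1, 0, 0, 0, 0.5],
    [0, 0, 0, 0, 0, 0, 0.5],
    [0, 0, 0, 0, 0, 0, 0.5],
    [0, 0, 0, 0, 0, 0, 0.5],
    [0, 0, 0, 0, 0, 0, 0.5],
  ],
)

```text
time: 31.98
position: [0.5018, -0.3171, 0.1033]
tool_rot: [3.091, 0.554, 0.001]
ft_force: [-4.2, 2.8, 10.3]
grip_width: 0.632
grip_force: 30.0
```

Flask home at exactly the expected height. Releasing and going to the collar.

>>> step_arm(
  targets=[
    [0, 0, 0.1, 0, 0, 0, 1],
    [0, 0, 0, 0, 0, 0, 1],
    [0, 0, 0, 0, 0, 0, 1],
    [0, 0, 0, 0, 0, 0, 1],
    [0, 0, 0, 0, 0, 0, 1],
  ],
)

```text
time: 32.4
position: [0.5012, -0.3171, 0.1017]
tool_rot: [-3.092, -0.554, 0.0]
ft_force: [0.1, 0.0, -0.4]
grip_width: 0.925
grip_force: 0.0
```

>>> step_arm(
  targets=[
    [0, 0, 0.8, 0, 0, 0, 1],
    [0, 0, 1.5, 0, 0, 0, 1],
    [0, 0, 2, 0, 0, 0, 1],
    [0, 0, 2, 0, 0, 0, 1],
    [0, 0, 1.5, 0, 0, 0, 1],
  ],
)

```text
time: 32.82
position: [0.5019, -0.3173, 0.1824]
tool_rot: [3.091, 0.554, 0.002]
ft_force: [0.4, 0.2, 0.5]
grip_width: 0.998
grip_force: 0.0
```

>>> step_arm(
  targets=[
    [0.48, 2.62, 0, 0, 0, 0, 1],
    [0.48, 2.62, 0, 0, 0, 0, 1],
    [0.48, 2.62, 0, 0, 0, 0, 1],
    [0.48, 2.62, 0, 0, 0, 0, 1],
    [0.48, 2.62, 0, 0, 0, 0, 1],
  ],
)

```text
time: 33.23
position: [0.5255, -0.1849, 0.1808]
tool_rot: [3.092, 0.554, 0.001]
ft_force: [1.0, 0.5, 0.4]
grip_width: 1.001
grip_force: 0.0
```

>>> step_arm(
  targets=[
    [0.48, 2.62, 0, 0, 0, 0, 1],
    [0.48, 2.62, 0, 0, 0, 0, 1],
    [0.48, 2.62, 0, 0, 0, 0, 1],
    [0.48, 2.62, 0, 0, 0, 0, 1],
    [0.48, 2.62, 0, 0, 0, 0, 1],
  ],
)

```text
time: 33.65
position: [0.5496, -0.0538, 0.1808]
tool_rot: [3.092, 0.554, 0.001]
ft_force: [-0.2, 0.5, -0.3]
grip_width: 0.998
grip_force: 0.0
```

>>> step_arm(
  targets=[
    [0.48, 2.62, 0, 0, 0, 0, 1],
    [0.48, 2.62, 0, 0, 0, 0, 1],
    [0.48, 2.62, 0, 0, 0, 0, 1],
    [0.48, 2.62, 0, 0, 0, 0, 1],
    [0.48, 2.62, 0, 0, 0, 0, 1],
  ],
)

```text
time: 34.07
position: [0.5736, 0.0771, 0.1808]
tool_rot: [3.092, 0.554, 0.001]
ft_force: [0.4, -0.0, 0.5]
grip_width: 1.0
grip_force: 0.0
```

```bash
python3 - <<'E'
from loc import *
print(ctrl.get_state()["position"])
p,X,m=blob("top",.5025,-.316,.166,.19,.04)
a=p.astype(int);b=(a[...,2]>a[...,0]+20)&(np.hypot(X[...,0]-.5025,X[...,1]+.316)<.02);print("stem seen",X[b].mean(0) if b.any() else None)
blob("side",.5025,-.316,.166,.19,.04)
blob("side",.574,.076,.024,.04)
E
```

```text
[0.57356545 0.07714582 0.18075466]
top 200 mean [ 0.5022 -0.3176  0.1727] mid [ 0.5023 -0.3172  0.1723] ext [0.0558 0.0578 0.0123]
stem seen [ 0.50279621 -0.31924445  0.13764955]
side 209 mean [ 0.5021 -0.3149  0.1711] mid [ 0.5015 -0.3162  0.1718] ext [0.0574 0.0594 0.0116]
side 300 mean [0.5721 0.0762 0.0294] mid [0.5725 0.0763 0.0293] ext [0.0673 0.0673 0.0105]
```

>>> step_arm(
  targets=[
    [0, -0.1, -3, 0, 0, 0, 1],
    [0, 0, -3, 0, 0, 0, 1],
    [0, 0, -3, 0, 0, 0, 1],
    [0, 0, -3, 0, 0, 0, 1],
    [0, 0, -2, 0, 0, 0, 1],
  ],
  force=15,
)

```text
time: 34.63
position: [0.5718, 0.0725, 0.0374]
tool_rot: [3.092, 0.551, -0.005]
ft_force: [-0.2, -0.3, -0.2]
grip_width: 1.001
grip_force: 0.0
```

>>> step_arm(
  targets=[
    [0, 0, -2, 0, 0, 0, 1],
    [0, 0, -1, 0, 0, 0, 1],
    [0, 0, 0, 0, 0, 0, 1],
    [0, 0, 0, 0, 0, 0, 1],
    [0, 0, 0, 0, 0, 0, 1],
  ],
)

```text
time: 35.05
position: [0.5746, 0.0747, 0.0116]
tool_rot: [3.092, 0.553, 0.004]
ft_force: [-0.6, 0.5, 0.4]
grip_width: 1.0
grip_force: 0.0
```

>>> step_arm(
  targets=[
    [-0.1, 0.1, -1, 0, 0, 0, 1],
    [0, 0, -1, 0, 0, 0, 1],
    [0, 0, -1, 0, 0, 0, 1],
    [0, 0, -0.5, 0, 0, 0, 1],
    [0, 0, 0, 0, 0, 0, 1],
  ],
)

```text
time: 35.47
position: [0.5707, 0.0757, -0.0269]
tool_rot: [-3.092, -0.555, 0.005]
ft_force: [0.5, 0.0, -0.3]
grip_width: 0.998
grip_force: 0.0
```

>>> step_arm(
  targets=[
    [0, 0, -0.4, 0, 0, 0, 1],
    [0, 0, -0.2, 0, 0, 0, 1],
    [0, 0, 0, 0, 0, 0, 1],
    [0, 0, 0, 0, 0, 0, 0.6],
    [0, 0, 0, 0, 0, 0, 0.6],
  ],
)

```text
time: 35.88
position: [0.5726, 0.076, -0.0306]
tool_rot: [3.092, 0.555, 0.001]
ft_force: [0.0, -0.1, -0.6]
grip_width: 0.922
grip_force: 0.0
```

>>> step_arm(
  targets=[
    [0, 0, 0, 0, 0, 0, 0.6],
    [0, 0, 0, 0, 0, 0, 0.6],
    [0, 0, 0, 0, 0, 0, 0.6],
    [0, 0, 0, 0, 0, 0, 0.6],
    [0, 0, 0, 0, 0, 0, 0.6],
  ],
)

```text
time: 36.3
position: [0.5725, 0.0759, -0.0307]
tool_rot: [3.092, 0.554, 0.0]
ft_force: [1.0, 0.3, 0.5]
grip_width: 0.726
grip_force: 14.9
```

>>> step_arm(
  targets=[
    [0, 0, 2, 0, 0, 0, 0.6],
    [0, 0, 4, 0, 0, 0, 0.6],
    [0, 0, 4, 0, 0, 0, 0.6],
    [0, 0, 4, 0, 0, 0, 0.6],
    [0, 0, 4, 0, 0, 0, 0.6],
  ],
)

```text
time: 36.72
position: [0.5717, 0.076, 0.1507]
tool_rot: [3.092, 0.555, -0.001]
ft_force: [1.4, 0.3, -1.0]
grip_width: 0.728
grip_force: 14.9
```

>>> step_arm(
  targets=[
    [0, 0, 2.5, 0, 0, 0, 0.6],
    [0, 0, 0.5, 0, 0, 0, 0.6],
    [-0.5, -2.7, 0, 0, 0, 0, 0.6],
    [-0.5, -2.7, 0, 0, 0, 0, 0.6],
    [-0.5, -2.7, 0, 0, 0, 0, 0.6],
  ],
)

```text
time: 37.13
position: [0.5565, -0.0056, 0.1783]
tool_rot: [-3.092, -0.557, 0.002]
ft_force: [1.2, -0.3, -1.4]
grip_width: 0.726
grip_force: 14.9
```

>>> step_arm(
  targets=[
    [-0.5, -2.7, 0, 0, 0, 0, 0.6],
    [-0.5, -2.7, 0, 0, 0, 0, 0.6],
    [-0.5, -2.7, 0, 0, 0, 0, 0.6],
    [-0.5, -2.7, 0, 0, 0, 0, 0.6],
    [-0.5, -2.7, 0, 0, 0, 0, 0.6],
  ],
)

```text
time: 37.55
position: [0.5312, -0.1412, 0.178]
tool_rot: [-3.092, -0.554, 0.002]
ft_force: [-0.1, 0.5, -1.1]
grip_width: 0.723
grip_force: 14.9
```

>>> step_arm(
  targets=[
    [-0.5, -2.7, 0, 0, 0, 0, 0.6],
    [-0.5, -2.7, 0, 0, 0, 0, 0.6],
    [-0.5, -2.7, 0, 0, 0, 0, 0.6],
    [-0.5, -2.7, 0, 0, 0, 0, 0.6],
    [-0.5, -2.7, 0, 0, 0, 0, 0.6],
  ],
)

```text
time: 37.97
position: [0.5062, -0.2761, 0.1779]
tool_rot: [-3.091, -0.554, 0.002]
ft_force: [-0.1, 0.0, -0.1]
grip_width: 0.727
grip_force: 14.9
```

>>> step_arm(
  targets=[
    [-0.4, -1.5, 0, 0, 0, 0, 0.6],
    [0, 0, 0, 0, 0, 0, 0.6],
    [0, 0, 0, 0, 0, 0, 0.6],
    [0, 0, 0, 0, 0, 0, 0.6],
    [0, 0, 0, 0, 0, 0, 0.6],
  ],
)

```text
time: 38.38
position: [0.5038, -0.288, 0.1788]
tool_rot: [-3.091, -0.558, 0.0]
ft_force: [-0.1, -0.1, -1.4]
grip_width: 0.725
grip_force: 14.9
```

```bash
cat > co.py <<'E'
from loc import *
from scipy.optimize import least_squares
T=ctrl.get_state()["position"];zb=T[2]+.0307
p,d=ctrl.get_image("side");X=cloud("side",d)
def fit(lo,hi,r,c):
    m=(np.hypot(X[...,0]-c[0],X[...,1]-c[1])<r+.012)&(X[...,2]>lo)&(X[...,2]<hi);Q=X[m]
    f=least_squares(lambda c:np.hypot(Q[:,0]-c[0],Q[:,1]-c[1])-r,c,loss="soft_l1",f_scale=.002);v,u=np.nonzero(m)
    print(len(Q),f.x.round(4),"z",Q[:,2].min().round(4),"cols",u.min(),u.max())
print(T,"collar bottom",zb);fit(zb+.002,zb+.011,.033,T[:2]);fit(.11,.15,.0285,[.502,-.317])
E
python3 co.py
```

```text
[ 0.50383328 -0.28801132  0.17875756] collar bottom 0.2094575637154795
95 [ 0.5058 -0.2875] z 0.2116 cols 378 407
368 [ 0.5032 -0.3169] z 0.1101 cols 384 408
```

>>> step_arm(
  targets=[
    [-0.1, -1.2, 0, 0, 0, 0, 0.6],
    [-0.1, -1.2, 0, 0, 0, 0, 0.6],
    [0, -0.5, -1, 0, 0, 0, 0.6],
    [0, 0, -1, 0, 0, 0, 0.6],
    [0, 0, 0, 0, 0, 0, 0.6],
  ],
)

```text
time: 38.85
position: [0.4993, -0.3189, 0.1557]
tool_rot: [-3.089, -0.551, 0.006]
ft_force: [-0.4, 0.2, -0.8]
grip_width: 0.726
grip_force: 14.9
```

>>> step_arm(
  targets=[
    [0, 0, 0, 0, 0, 0, 0.6],
    [0, 0, 0, 0, 0, 0, 0.6],
    [0, 0, 0, 0, 0, 0, 0.6],
    [0, 0, 0, 0, 0, 0, 0.6],
    [0, 0, 0, 0, 0, 0, 0.6],
  ],
)

```text
time: 39.27
position: [0.5016, -0.3189, 0.1596]
tool_rot: [3.092, 0.555, 0.001]
ft_force: [-0.9, 0.4, -0.5]
grip_width: 0.726
grip_force: 14.9
```

```bash
python3 co.py
```

```text
[ 0.50161452 -0.31890994  0.15955797] collar bottom 0.19025797144935386
95 [ 0.5034 -0.3179] z 0.1923 cols 384 413
374 [ 0.5034 -0.3169] z 0.11 cols 384 408
```

Collar within 1–2 mm of the flask axis, with a small trim to make. Lowering slowly.

>>> step_arm(
  targets=[
    [0, 0.15, -0.3, 0, 0, 0, 0.6],
    [0, 0, -0.3, 0, 0, 0, 0.6],
    [0, 0, -0.3, 0, 0, 0, 0.6],
    [0, 0, -0.3, 0, 0, 0, 0.6],
    [0, 0, 0, 0, 0, 0, 0.6],
  ],
)

```text
time: 39.73
position: [0.5007, -0.3173, 0.146]
tool_rot: [-3.091, -0.554, 0.002]
ft_force: [0.2, -0.2, -0.0]
grip_width: 0.728
grip_force: 14.9
```

>>> step_arm(
  targets=[
    [0, 0, -0.2, 0, 0, 0, 0.6],
    [0, 0, -0.1, 0, 0, 0, 0.6],
    [0, 0, -0.1, 0, 0, 0, 0.6],
    [0, 0, 0, 0, 0, 0, 0.6],
    [0, 0, 0, 0, 0, 0, 0.6],
  ],
)

```text
time: 40.15
position: [0.5013, -0.3176, 0.1431]
tool_rot: [3.092, 0.554, 0.0]
ft_force: [0.3, -0.3, -0.8]
grip_width: 0.725
grip_force: 14.9
```

>>> step_arm(
  targets=[
    [0, 0, -0.1, 0, 0, 0, 0.6],
    [0, 0, -0.1, 0, 0, 0, 0.6],
    [0, 0, 0, 0, 0, 0, 0.6],
    [0, 0, 0, 0, 0, 0, 0.6],
    [0, 0, 0, 0, 0, 0, 0.6],
  ],
)

```text
time: 40.57
position: [0.5013, -0.3176, 0.1411]
tool_rot: [3.092, 0.554, -0.0]
ft_force: [-0.2, 0.0, -0.4]
grip_width: 0.728
grip_force: 14.9
```

>>> step_arm(
  targets=[
    [0, 0, -0.1, 0, 0, 0, 0.6],
    [0, 0, -0.1, 0, 0, 0, 0.6],
    [0, 0, -0.1, 0, 0, 0, 0.6],
    [0, 0, 0, 0, 0, 0, 0.6],
    [0, 0, 0, 0, 0, 0, 0.6],
  ],
)

```text
time: 40.98
position: [0.5012, -0.3175, 0.1379]
tool_rot: [-3.092, -0.554, 0.0]
ft_force: [-0.3, -0.2, -0.5]
grip_width: 0.729
grip_force: 14.9
```

>>> step_arm(
  targets=[
    [0, 0, -0.1, 0, 0, 0, 0.6],
    [0, 0, -0.1, 0, 0, 0, 0.6],
    [0, 0, -0.1, 0, 0, 0, 0.6],
    [0, 0, 0, 0, 0, 0, 0.6],
    [0, 0, 0, 0, 0, 0, 0.6],
  ],
)

```text
time: 41.4
position: [0.5012, -0.3175, 0.1349]
tool_rot: [-3.092, -0.554, 0.0]
ft_force: [0.4, 0.2, -1.2]
grip_width: 0.724
grip_force: 14.9
```

>>> step_arm(
  targets=[
    [0, 0, -0.1, 0, 0, 0, 0.6],
    [0, 0, 0, 0, 0, 0, 0.6],
    [0, 0, 0, 0, 0, 0, 0.6],
    [0, 0, 0, 0, 0, 0, 0.6],
    [0, 0, 0, 0, 0, 0, 0.6],
  ],
)

```text
time: 41.82
position: [0.5013, -0.3176, 0.1342]
tool_rot: [3.092, 0.554, 0.0]
ft_force: [-0.3, -0.2, -0.2]
grip_width: 0.727
grip_force: 14.9
```

>>> step_arm(
  targets=[
    [0, 0, -0.1, 0, 0, 0, 0.6],
    [0, 0, 0, 0, 0, 0, 0.6],
    [0, 0, 0, 0, 0, 0, 0.6],
    [0, 0, 0, 0, 0, 0, 0.6],
    [0, 0, 0, 0, 0, 0, 0.6],
  ],
)

```text
time: 42.23
position: [0.5015, -0.3176, 0.1333]
tool_rot: [3.092, 0.554, 0.001]
ft_force: [0.0, -0.3, 0.1]
grip_width: 0.725
grip_force: 14.9
```

>>> step_arm(
  targets=[
    [0, 0, -0.1, 0, 0, 0, 0.6],
    [0, 0, 0, 0, 0, 0, 0.6],
    [0, 0, 0, 0, 0, 0, 0.6],
    [0, 0, 0, 0, 0, 0, 0.6],
    [0, 0, 0, 0, 0, 0, 0.6],
  ],
)

```text
time: 42.65
position: [0.5016, -0.3177, 0.1332]
tool_rot: [3.091, 0.554, 0.001]
ft_force: [-1.8, 0.6, 5.8]
grip_width: 0.727
grip_force: 14.9
```

>>> step_arm(
  targets=[
    [0, 0, -0.1, 0, 0, 0, 0.6],
    [0, 0, 0, 0, 0, 0, 0.6],
    [0, 0, 0, 0, 0, 0, 0.6],
    [0, 0, 0, 0, 0, 0, 0.6],
    [0, 0, 0, 0, 0, 0, 0.6],
  ],
)

```text
time: 43.07
position: [0.5017, -0.3177, 0.1332]
tool_rot: [3.091, 0.554, 0.001]
ft_force: [-2.5, 1.8, 10.6]
grip_width: 0.729
grip_force: 14.9
```

Home at the expected height with a 10 N press. Releasing and rising clear, then a final check.

>>> step_arm(
  targets=[
    [0, 0, 0.2, 0, 0, 0, 1],
    [0, 0, 0, 0, 0, 0, 1],
    [0, 0, 0, 0, 0, 0, 1],
    [0, 0, 0, 0, 0, 0, 1],
    [0, 0, 0, 0, 0, 0, 1],
  ],
)

```text
time: 43.48
position: [0.501, -0.3174, 0.1325]
tool_rot: [-3.092, -0.554, 0.001]
ft_force: [-0.3, 0.3, 0.3]
grip_width: 0.975
grip_force: 0.0
```

>>> step_arm(
  targets=[
    [0, 0, 0.8, 0, 0, 0, 1],
    [0, 0, 1.5, 0, 0, 0, 1],
    [0, 0, 2, 0, 0, 0, 1],
    [0, 0, 2, 0, 0, 0, 1],
    [0, 0, 2, 0, 0, 0, 1],
  ],
)

```text
time: 43.9
position: [0.5013, -0.3175, 0.2174]
tool_rot: [3.092, 0.554, 0.0]
ft_force: [0.2, 1.5, 0.0]
grip_width: 0.996
grip_force: 0.0
```

>>> step_arm(
  targets=[
    [0.5, 2.5, 0, 0, 0, 0, 1],
    [0.5, 2.5, 0, 0, 0, 0, 1],
    [0.5, 2.5, 0, 0, 0, 0, 1],
    [0.5, 2.5, 0, 0, 0, 0, 1],
    [0.5, 2.5, 0, 0, 0, 0, 1],
  ],
)

```text
time: 44.32
position: [0.5265, -0.1914, 0.2167]
tool_rot: [3.092, 0.554, 0.001]
ft_force: [1.4, -0.3, 0.0]
grip_width: 0.997
grip_force: 0.0
```

>>> step_arm(
  targets=[
    [0.5, 2, 0, 0, 0, 0, 1],
    [0.5, 2, 0, 0, 0, 0, 1],
    [0, 0, 0, 0, 0, 0, 1],
    [0, 0, 0, 0, 0, 0, 1],
    [0, 0, 0, 0, 0, 0, 1],
  ],
)

```text
time: 44.73
position: [0.5361, -0.1537, 0.2163]
tool_rot: [3.092, 0.553, -0.0]
ft_force: [0.4, -0.8, 0.4]
grip_width: 1.004
grip_force: 0.0
```

```bash
python3 - <<'E'
from loc import *
print(ctrl.get_state()["position"])
blob("top",.5025,-.316,.182,.21,.04)
p,X,m=blob("side",.5025,-.316,.182,.21,.04);blob("side",.5025,-.316,.07,.085,.04)
t,_=ctrl.get_image("top")
cv2.imwrite('pics/f1.png',np.hstack([cv2.resize(p[70:190,330:450,::-1],(400,400)),cv2.resize(t[110:260,380:530,::-1],(400,400))]))
E
```

```text
[ 0.53605904 -0.1537354   0.21630153]loc.py:5: RuntimeWarning: Mean of empty slice.
  print(n,len(Q),"mean",Q.mean(0).round(4),"mid",((Q.min(0)+Q.max(0))/2).round(4),"ext",np.ptp(Q,axis=0).round(4));return p,X,m
  ret = um.true_divide(
Traceback (most recent call last):
  File "loc.py", line 5, in blob
    print(n,len(Q),"mean",Q.mean(0).round(4),"mid",((Q.min(0)+Q.max(0))/2).round(4),"ext",np.ptp(Q,axis=0).round(4));return p,X,m
                                                     ~~~~~^^^
ValueError: zero-size array to reduction operation minimum which has no identity
```

Arm (not out of the top camera's way) occludes the stack; use the side view only.

>>> step_arm(
  targets=[
    [1, 3, 0, 0, 0, 0, 1],
    [1, 3, 0, 0, 0, 0, 1],
    [1, 3, 0, 0, 0, 0, 1],
    [1, 3, 0, 0, 0, 0, 1],
    [0, 2, 0, 0, 0, 0, 1],
  ],
)

```text
time: 45.2
position: [0.5775, -0.0105, 0.216]
tool_rot: [-3.091, -0.555, -0.002]
ft_force: [-0.5, -0.0, -0.0]
grip_width: 0.998
grip_force: 0.0
```

```bash
python3 - <<'E'
from loc import *
p,X,m=blob("side",.5025,-.316,.182,.21,.045);blob("side",.5025,-.316,.072,.083,.04)
t,d=ctrl.get_image("top");X=cloud("top",d);m=(np.hypot(X[...,0]-.5025,X[...,1]+.316)<.045)&(X[...,2]>.182);print("top",m.sum(),X[m].mean(0) if m.any() else 0, X[m][:,2].max() if m.any() else 0)
cv2.imwrite('pics/f1.png',np.hstack([cv2.resize(p[70:190,330:450,::-1],(400,400)),cv2.resize(t[110:260,340:490,::-1],(400,400))]))
E
```

```text
side 390 mean [ 0.5024 -0.3153  0.1904] mid [ 0.5027 -0.3155  0.1905] ext [0.0657 0.0714 0.0168]
side 109 mean [ 0.4943 -0.2955  0.0775] mid [ 0.5    -0.3145  0.0775] ext [0.062  0.0629 0.0109]
top 351 [ 0.5014017  -0.32098995  0.19253627] 0.20102389813127586
```

View pics/f1.png

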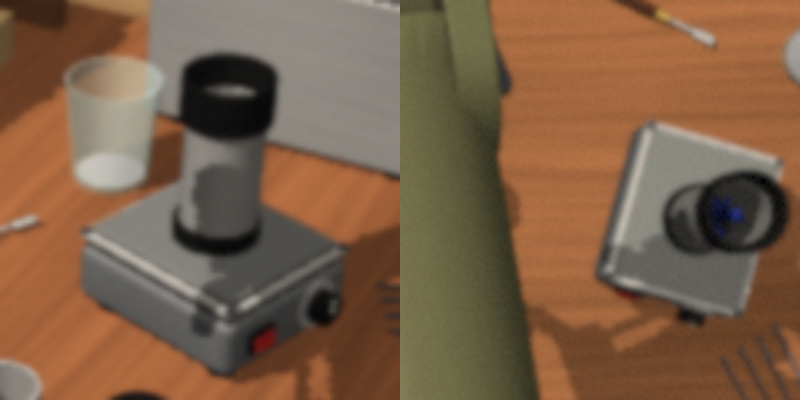

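The stack stands upright in the middle of the mat. The collar is level on the flask (left half, (230,95)), the base is at (217,228), and the tree is visible inside (right half, (730,212)). Handing in.

```bash
python3 -c "
from bench import ctrl
print(ctrl.close_job())"
```

```text
the job is handed in; nothing more can be done
None
```

The job is handed in at about 45 s: base, tree, tall flask and collar were set down in that order on the middle of the mat, and the final pictures show the stack upright with the collar level; the short flask and jar were never touched.

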